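# Make up a terminal kit from the feed hopper and push the kit drawer home

### The arm

A 6-joint arm with a two-finger parallel gripper is mounted at the origin on the work surface. World frame = base frame: x ahead of the robot, y to its left, z up, the work surface at z = 0. Lengths are in m, angles in rad, forces in N, time in s.
With the tool pointing down it reaches from about 0.275 to 0.825 m from the base axis. Payload 5.2 kg.
Tool frame: the origin (TCP) lies at the very end of the fingers, on their centre line; the grasp point (between the pads) lies 19 mm behind it (hold_point_z is the distance from the TCP to the grasp point, in m); z points along the fingers, y is the direction in which the jaws open and shut (so a half turn about z gives the same grasp; the last joint's range is limited). The gripper opens to 93 mm and grips with 3 to 60 N. Pads are 15 mm wide; open, the fingers measure 128 mm over their backs; the gripper's body (75 mm by 188 mm) begins 65 mm behind the grasp point.
Start: joints at [1.074, 0.259, 1.535, -0, 1.348, -0.203], TCP at [0.159, 0.526, 0.219] pointing down, gripper open.
Joint ranges: [-3.14, 3.14], [-0.91, 2.08], [0.19, 2.58], [-1.22, 4.36], [0.22, 2.71], [-3.12, 3.12]. Speed limits (rad/s): [2.57, 2.57, 3.14, 3.14, 3.14, 3.14].

### API

Orientations are given as a unit quaternion [w, x, y, z].
In Python, from workcell import * gives the robot as it stands.
- The arm moves only by the shell command python3 -m crank 'ROWS' [OPENING]. ROWS is JSON, one flat list of numbers, 4 for each row, row after row: the shift along the tool's x, y, z each as a share of 1 m, from -1 to 1, then the turn about the tool's z as a share of 180 degrees, from -1 to 1. In form: [x, y, z, twist, x, y, z, twist, ...]. A call has 1 to 5 rows; each row is the pose to reach, as a shift and turn from the pose commanded when the call began, along the tool's axes at that moment, turning the shorter way round; what a row does not reach only later rows make up. A row lasts 1/10 s, in which the tool goes at most 50 mm and 8.59 degrees, less where a joint would pass 70% of its speed; a pose out of reach is approached as far as the arm can. A call with a number of a shift or a turn outside -1 to 1 is refused whole. A call with a gripper value outside its range is refused whole. OPENING is the opening, from -1 (shut) to 1 (fully open), set as the call begins (- or left out, the last holds). The fingers move at their own pace and stop on an object; the grip force is fixed at half the most. Time passes only in rows, so rows that repeat a pose let the fingers close. It gives the time, the measured TCP pose, the force and the opening at its end, in the units of the state.
- get_obs(): the state, without advancing time (a new reading comes with each control period).
- snapshot(name): name is "scene" or "side" or "wrist"; returns a dict with "image" (480x640x3 uint8, red, green, blue), "mtx" (3x3 intrinsics, pixels), "xyz" and "rotation" of the camera in the world; the wrist camera has in their place "mount" (4x4, takes a point from camera to tool coordinates, whose origin is the TCP and whose axes are the flange's). Camera axes: x right, y down, z forward; pixel columns grow to the right and rows downward; lengths in m; the calibration is good to about 2 mm. A picture is of the moment at which its call begins: read the wrist's pose just before it. There is no depth.
- sign_off(): hands the job in, once; it reports no verdict.
The state is a dict: "time_s": time; "joint_pos": joint angles; "qvel": joint speeds; "tau": joint torques, N m; "ee_pos": TCP position; "tool_rot": TCP orientation; "force": force on the tool from outside, world axes, zero at the start; "wrist_torque": the same for the moment, N m; "width": finger opening in m.
Only numpy, scipy, OpenCV 4.12 (cv2) and the standard library are available. Lean on these libraries where they do the work, as an engineer would, in place of code of your own. Each camera call takes 0.05 s, during which the arm holds its last target.

### The job

Make up the terminal kit: put every copper lug on the bench into the open kit drawer, and pull the hopper's slide gate just far enough to let the two bushings farthest from the gate's knob drop into the drawer while the other two stay in the hopper. Push the gate fully shut again, then, with everything in, push the drawer fully home, leaving the other things on the bench where they are.

Things in the scene. Friction and masses are not known exactly. Their poses are not given: they have to be found in the camera images.
- gate (a joint): hopper slide gate, m: 0 = shut, grows as it is pulled left as seen from the robot (hopper +y), max 0.12; rigid stop at 0, stays where left (2 N friction). Plate 6 mm thick, underside 77 mm above the bench. Its right edge uncovers the rightmost bay first. Two right bays fully open at 0.062 to 0.066 (bushings drop at about 0.027 and 0.060); the third bushing tips from about 0.077 and is lost at 0.090.
- gate_knob (a point): middle (half-way up) of the upright black round knob on the gate's left end: 22 mm diameter, 45 mm tall, standing on the gate plate (plate top and knob foot 83 mm, knob top 128 mm above the bench). It moves with the gate; axes as hopper_top's. The hopper's wall is 44 mm to the right of the knob's side when shut, and its top is about as high as the knob's.
- drawer (a joint): kit drawer, m: 0 = fully home, grows as it is open towards the robot (hopper -x), up to 0.15; starts about 0.13 open. Stays where it is left (about 2.5 N friction); rigid stop at 0.
- drawer_lip (a point): middle of the front face of the drawer's aluminium pull lip (346 mm long, 12 mm high, centre 52 mm above the bench, top edge 58 mm, juts 16 mm in front of the drawer front). Its x axis points into the cabinet (the way to push the drawer home), y to the left along the drawer front, z up. Moves with the drawer.
- drawer_floor (a point): centre of the drawer's inner floor, 14 mm above the bench; axes as drawer_lip. Inside 165 mm in x, 310 mm in y, walls 44 mm above the floor. The drawer front is 26 mm thick with its lip; when home its inner face meets the front of the cabinet (350 mm wide, 88 mm high, 78 mm clear under its top), which covers the rear. The hopper hangs over the left half; the right half is open from above.
- hopper_top (a point): centre of the open top of the aluminium hopper, 127 mm above the bench, fixed to the grey cabinet. x points away from the robot into the cabinet, y to the left, z up. Outside 40 x 132 mm, walls 44 mm deep; four bays in a row (28 mm in y, 32 mm in x, 4 mm walls, centres at y = -0.048, -0.016, 0.016, 0.048), one bushing in each. The parts drop about 65 mm straight into the open drawer.
- bush0_mid (a point): centre of brass bushing 0: plain upright round slug 22 mm diameter, 14 mm tall, 50 g; starts in hopper bay 1 counted from the right (from the end away from the knob).
- bush1_mid (a point): centre of brass bushing 1: plain upright round slug 22 mm diameter, 14 mm tall, 50 g; starts in hopper bay 2 counted from the right (from the end away from the knob).
- bush2_mid (a point): centre of brass bushing 2: plain upright round slug 22 mm diameter, 14 mm tall, 50 g; starts in hopper bay 3 counted from the right (from the end away from the knob).
- bush3_mid (a point): centre of brass bushing 3: plain upright round slug 22 mm diameter, 14 mm tall, 50 g; starts in hopper bay 4 counted from the right (from the end away from the knob).
- lug0_mid (a point): copper battery lug, 70 g, 54 mm long, lying flat on the bench: point on the axis of its round barrel, half-way along it, 9 mm above its underside (barrel 18 mm diameter, 28 mm long; then a flat palm 28 mm wide, 6 mm thick). x points along the barrel towards the palm, whose end is 38 mm from this point; z up. May be absent.
- lug1_mid (a point): copper battery lug, 70 g, 54 mm long, lying flat on the bench: point on the axis of its round barrel, half-way along it, 9 mm above its underside (barrel 18 mm diameter, 28 mm long; then a flat palm 28 mm wide, 6 mm thick). x points along the barrel towards the palm, whose end is 38 mm from this point; z up. May be absent.
- lug2_mid (a point): copper battery lug, 70 g, 54 mm long, lying flat on the bench: point on the axis of its round barrel, half-way along it, 9 mm above its underside (barrel 18 mm diameter, 28 mm long; then a flat palm 28 mm wide, 6 mm thick). x points along the barrel towards the palm, whose end is 38 mm from this point; z up. May be absent.
- lug3_mid (a point): copper battery lug, 70 g, 54 mm long, lying flat on the bench: point on the axis of its round barrel, half-way along it, 9 mm above its underside (barrel 18 mm diameter, 28 mm long; then a flat palm 28 mm wide, 6 mm thick). x points along the barrel towards the palm, whose end is 38 mm from this point; z up. May be absent.
- lug4_mid (a point): copper battery lug, 70 g, 54 mm long, lying flat on the bench: point on the axis of its round barrel, half-way along it, 9 mm above its underside (barrel 18 mm diameter, 28 mm long; then a flat palm 28 mm wide, 6 mm thick). x points along the barrel towards the palm, whose end is 38 mm from this point; z up. May be absent.
- post_cleaner: blue polymer post cleaner, stepped round, 36 mm diameter, 56 mm tall; origin under its centre. Leave alone.
- grease_pot: small white pot with steel cap, 38 mm diameter, 42 mm tall; origin under its centre. Leave alone.
- vent_strip: black plastic strip of vent plugs 120 x 22 x 23 mm; origin under its centre. Leave alone.
- socket_wrench: steel socket wrench about 200 mm long, 30 mm high at the head; origin under its middle. Leave alone.
There are look-alikes about, which are no part of the job. What is shaped like the part that bears lug4_mid but yellow is not meant.

How it is judged:
On the way, in this order (a step that is already met when the one before it is completed fails the run):
1. the two bushings farthest from the knob have dropped into the drawer, the other two are still in the hopper (value of joint gate above 0.03 m and x of bush0_mid in the frame of drawer_floor between -0.083 and 0.083 m and y of bush0_mid in the frame of drawer_floor between -0.156 and 0.156 m and z of bush0_mid in the frame of drawer_floor between 0 and 0.045 m and x of bush1_mid in the frame of drawer_floor between -0.083 and 0.083 m and y of bush1_mid in the frame of drawer_floor between -0.156 and 0.156 m and z of bush1_mid in the frame of drawer_floor between 0 and 0.045 m and z of bush2_mid in the frame of hopper_top between -0.044 and 0 m and y of bush2_mid in the frame of hopper_top between -0.066 and 0.066 m and x of bush2_mid in the frame of hopper_top between -0.02 and 0.02 m and z of bush3_mid in the frame of hopper_top between -0.044 and 0 m and y of bush3_mid in the frame of hopper_top between -0.066 and 0.066 m and x of bush3_mid in the frame of hopper_top between -0.02 and 0.02 m), for 0.2 s.
2. the gate is pushed fully shut again (value of joint gate below 0.004 m), for 0.2 s.
3. the drawer is pushed fully home with every lug in it (value of joint drawer below 0.004 m and x of lug0_mid in the frame of drawer_floor between -0.083 and 0.083 m and y of lug0_mid in the frame of drawer_floor between -0.156 and 0.156 m and z of lug0_mid in the frame of drawer_floor between 0 and 0.045 m and x of lug1_mid in the frame of drawer_floor between -0.083 and 0.083 m and y of lug1_mid in the frame of drawer_floor between -0.156 and 0.156 m and z of lug1_mid in the frame of drawer_floor between 0 and 0.045 m and x of lug2_mid in the frame of drawer_floor between -0.083 and 0.083 m and y of lug2_mid in the frame of drawer_floor between -0.156 and 0.156 m and z of lug2_mid in the frame of drawer_floor between 0 and 0.045 m and x of lug3_mid in the frame of drawer_floor between -0.083 and 0.083 m and y of lug3_mid in the frame of drawer_floor between -0.156 and 0.156 m and z of lug3_mid in the frame of drawer_floor between 0 and 0.045 m and x of lug4_mid in the frame of drawer_floor between -0.083 and 0.083 m and y of lug4_mid in the frame of drawer_floor between -0.156 and 0.156 m and z of lug4_mid in the frame of drawer_floor between 0 and 0.045 m), for 0.2 s.
At the end, for the whole second after the job is handed in: Gate shut and drawer home, each to within 4 mm; every lug present and the two bushings farthest from the knob inside the drawer, the other two bushings in the hopper; no other thing on the bench moved by more than 4 cm (all of step 3 and value of joint gate below 0.004 m and x of bush0_mid in the frame of drawer_floor between -0.083 and 0.083 m and y of bush0_mid in the frame of drawer_floor between -0.156 and 0.156 m and z of bush0_mid in the frame of drawer_floor between 0 and 0.045 m and x of bush1_mid in the frame of drawer_floor between -0.083 and 0.083 m and y of bush1_mid in the frame of drawer_floor between -0.156 and 0.156 m and z of bush1_mid in the frame of drawer_floor between 0 and 0.045 m and z of bush2_mid in the frame of hopper_top between -0.044 and 0 m and y of bush2_mid in the frame of hopper_top between -0.066 and 0.066 m and x of bush2_mid in the frame of hopper_top between -0.02 and 0.02 m and z of bush3_mid in the frame of hopper_top between -0.044 and 0 m and y of bush3_mid in the frame of hopper_top between -0.066 and 0.066 m and x of bush3_mid in the frame of hopper_top between -0.02 and 0.02 m and distance of each of post_cleaner, grease_pot, vent_strip, socket_wrench from where it was at the start of the episode below 0.04 m); the robot touches nothing.
It fails at once if a third bushing leaves the hopper (z of any of bush2_mid, bush3_mid in the frame of hopper_top below -0.05 m).
It fails at once if a bystander is moved by more than 4 cm (distance of any of post_cleaner, grease_pot, vent_strip, socket_wrench from where it was at the start of the episode above 0.04 m).
Of lug0, lug1, lug2, lug3, lug4 only 3 to 5 are there at a start; the rules pass over those that are not, and their reading is None.
At some moment in a run one of lug0, lug1, lug2, lug3, lug4 may be knocked a few centimetres aside while the robot is not near it.
Once in a run the grip may slacken for a moment while it holds something.
It also fails if it takes over 210 s, if anything falls off the work surface, if the arm or the gripper's body presses on something with over 40 N, if the wrist force passes 120 N, or if a joint passes its speed limit or range.

## Working session

There is one attempt and no reset: what is moved stays moved. The work goes in short steps, Python scripts to look and compute and a shell command to move; the robot and the scene stay as the last step left them, time stands still between calls to the robot, and variables do not carry over. Pictures are saved under pics/ and viewed, and the job is handed in when it is done.

```bash
ls; mkdir -p pics; python3 - <<'E'
from workcell import *
import cv2
o=get_obs(); print(o)
for n in ["scene","side","wrist"]:
    s=snapshot(n); cv2.imwrite(f"pics/{n}0.png",s["image"][:,:,::-1])
    print(n,{k:v for k,v in s.items() if k!="image"})
E
```

```text
pics
{'time_s': 0.0, 'joint_pos': array([ 1.07419555e+00,  2.59335899e-01,  1.53605659e+00, -3.31620511e-05,
        1.34801429e+00, -2.02771497e-01]), 'qvel': array([ 0.0019502 , -0.00093543,  0.00054281,  0.00073148, -0.00049879,
       -0.00046547]), 'tau': array([-2.91480770e-03, -4.37324953e+01, -2.83993918e+01,  7.16412091e-02,
        4.15044953e-02, -2.35949865e-04]), 'ee_pos': array([0.15900038, 0.52594781, 0.21783218]), 'tool_rot': array([-2.95572654e-04,  1.46383013e-01,  9.89227573e-01, -8.57705977e-04]), 'force': array([ 0.08301226, -0.13242912, -0.61947841]), 'wrist_torque': array([-0.03682782,  0.02925145, -0.05197378]), 'width': 0.0928648169113873}
scene {'mtx': array([[478.41985521,   0.        , 321.28460273],
       [  0.        , 478.41985521, 241.12144655],
       [  0.        ,   0.        ,   1.        ]]), 'xyz': array([ 0.93232308, -0.65190842,  0.73518843]), 'rotation': array([-0.42032367,  0.86155189,  0.25918616, -0.11780872])}
side {'mtx': array([[472.08603178,   0.        , 322.52064044],
       [  0.        , 472.08603178, 230.24364867],
       [  0.        ,   0.        ,   1.        ]]), 'xyz': array([ 0.14913737, -0.82310248,  0.92418841]), 'rotation': array([-0.3926075 ,  0.89601689, -0.19315907,  0.07551592])}
wrist {'mtx': array([[334.50879199,   0.        , 313.46750434],
       [  0.        , 334.50879199, 243.05009319],
       [  0.        ,   0.        ,   1.        ]]), 'mount': array([[-8.20462863e-05, -9.63230459e-01, -2.68676528e-01,
         7.50854041e-02],
       [ 9.99999938e-01, -1.71379883e-04,  3.09040921e-04,
        -6.31016533e-04],
       [-3.43723380e-04, -2.68676486e-01,  9.63230413e-01,
        -1.65760673e-01],
       [ 0.00000000e+00,  0.00000000e+00,  0.00000000e+00,
         1.00000000e+00]])}
```

View pics/scene0.png

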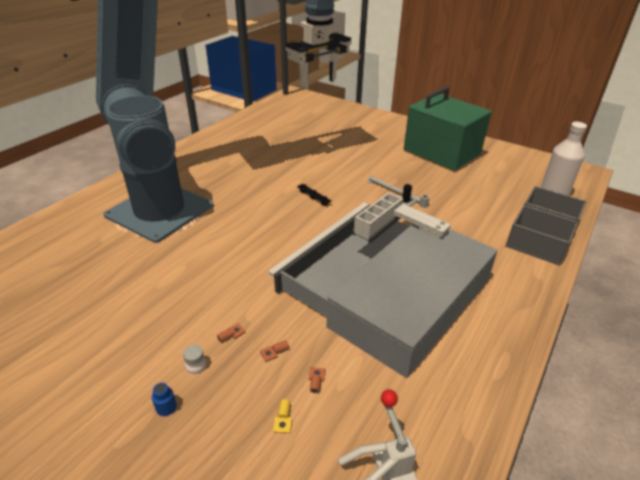

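View pics/side0.png

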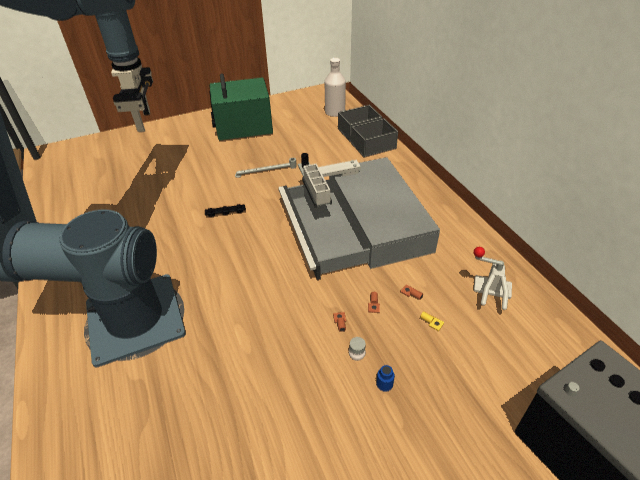

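View pics/wrist0.png

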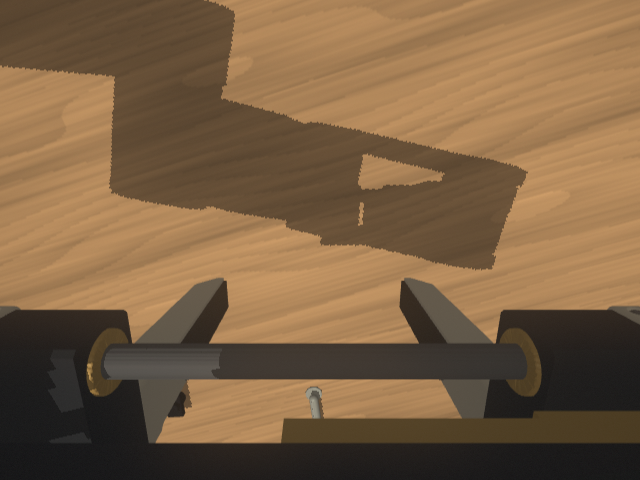

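The scene view shows three copper lugs near (231,333), (275,350) and (317,379), a yellow look-alike at (284,415), the hopper at (378,215), the knob at (407,192) and the drawer lip from (275,270) to (367,208). The same lugs appear in the side view at (341,321), (374,302) and (412,292).

```bash
cat > h.py <<'E'
from workcell import *
import numpy as np, cv2
from scipy.spatial.transform import Rotation as R
def q2R(q): return R.from_quat([q[1],q[2],q[3],q[0]]).as_matrix()
def cam(s,o=None):
    if 'mount' in s:
        T=s['mount']; Rt=q2R(o['tool_rot']); return s['mtx'],Rt@T[:3,:3],Rt@T[:3,3]+o['ee_pos']
    return s['mtx'],q2R(s['rotation']),np.array(s['xyz'])
def ray(c,u,v):
    K,Rm,p=c; d=Rm@np.linalg.solve(K,np.array([u,v,1.])); return p,d
def plane(c,u,v,z):
    p,d=ray(c,u,v); return p+d*(z-p[2])/d[2]
def proj(c,X):
    K,Rm,p=c; q=K@(Rm.T@(np.array(X)-p)); return q[:2]/q[2]
def two(c1,a,c2,b):
    p,d=ray(c1,*a);q,e=ray(c2,*b);d/=np.linalg.norm(d);e/=np.linalg.norm(e)
    s=np.linalg.lstsq(np.c_[d,-e],q-p,rcond=None)[0]
    A,B=p+s[0]*d,q+s[1]*e; return (A+B)/2,np.linalg.norm(A-B)
def copper(im):
    h=cv2.cvtColor(im,cv2.COLOR_RGB2HSV)
    return cv2.inRange(h,(0,120,50),(11,255,255))
def blobs(m,amin=30):
    n,l,st,ce=cv2.connectedComponentsWithStats(m)
    return [(ce[i].round(1),st[i]) for i in range(1,n) if st[i][4]>=amin]
def tool(v,o): # world shift -> tool shift
    return q2R(o['tool_rot']).T@np.array(v)
E
python3 - <<'E'
from h import *
for n in ["scene","side"]:
    s=snapshot(n); c=cam(s)
    for ce,st in blobs(copper(s['image']),15): print(n,ce,st,plane(c,*ce,0.006).round(3))
    im=s['image'][:,:,::-1]
    if n=='scene': cr=im[170:330,260:460]; cr2=im[310:410,200:340]
    else: cr=im[130:290,220:420]; cr2=im[270:370,310:450]
    cv2.imwrite(f"pics/{n}_a.png",cv2.resize(cr,None,fx=4,fy=3.7 if 0 else 3.7,interpolation=cv2.INTER_CUBIC))
    cv2.imwrite(f"pics/{n}_b.png",cv2.resize(cr2,None,fx=5,fy=5,interpolation=cv2.INTER_CUBIC))
E
```

```text
scene [199.2  80.8] [191  76  18  11 121] [-0.591  0.759  0.006]
scene [170.2  90.9] [154  83  30  17 221] [-0.605  0.609  0.006]
scene [ 49.7 140. ] [   0  114  106   53 1069] [-0.601  0.078  0.006]
scene [623.  199.8] [605 189  35  23 384] [1.037 0.764 0.006]
scene [230.8 332.5] [218 324  27  18 226] [ 0.448 -0.215  0.006]
scene [274.  350.2] [261 341  28  20 269] [ 0.545 -0.203  0.006]
scene [316.1 377.8] [309 368  16  24 255] [ 0.646 -0.21   0.006]
scene [388.7 397.8] [380 389  18  19 266] [ 0.775 -0.174  0.006]
side [195.6  48.9] [ 129    0  139  121 5750] [0.502 1.552 0.006]
side [169.   8.] [166   0   8  17  54] [0.496 2.228 0.006]
side [87.4 49.3] [  60   15   52   75 1110] [0.012 1.788 0.006]
side [261.8  41.8] [258  37   7   9  20] [0.825 1.493 0.006]
side [266.1  77.9] [264  73   5  11  24] [0.711 1.093 0.006]
side [115.1  84.5] [108  77  13  17  58] [0.096 1.32  0.006]
side [358.1  94.3] [346  82  30  26 183] [1.005 0.78  0.006]
side [102.4 106. ] [ 82  84  44  47 522] [0.027 1.14  0.006]
side [527.  251.7] [ 375  108  265  258 3061] [ 1.003 -0.223  0.006]
side [127.3 117. ] [120 112  14  12  56] [0.108 1.003 0.006]
side [478.8 251.6] [473 246  12  12 103] [ 0.886 -0.169  0.006]
side [411.4 291.9] [400 285  23  14 149] [ 0.646 -0.213  0.006]
side [373.5 302.7] [368 292  12  21 167] [ 0.544 -0.204  0.006]
side [339.8 320.1] [333 312  13  19 150] [ 0.447 -0.216  0.006]
```

View pics/scene_a.png

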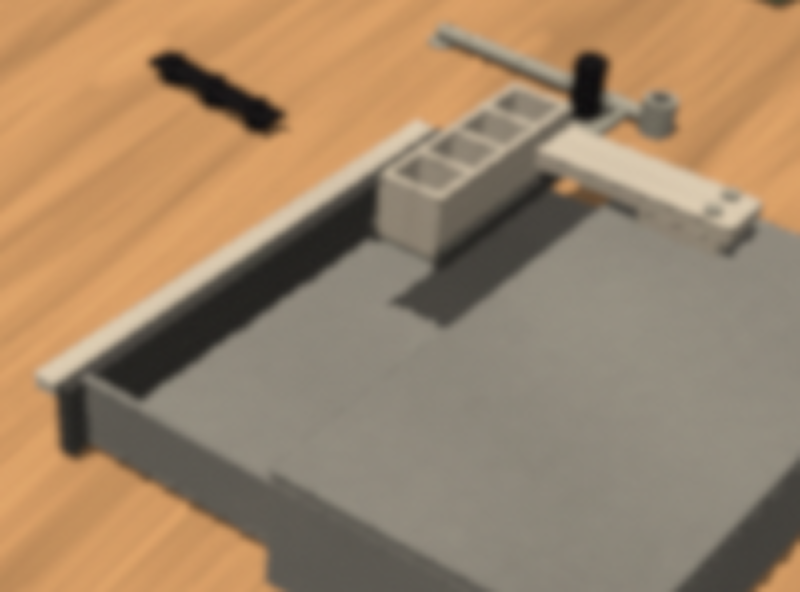

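View pics/side_a.png

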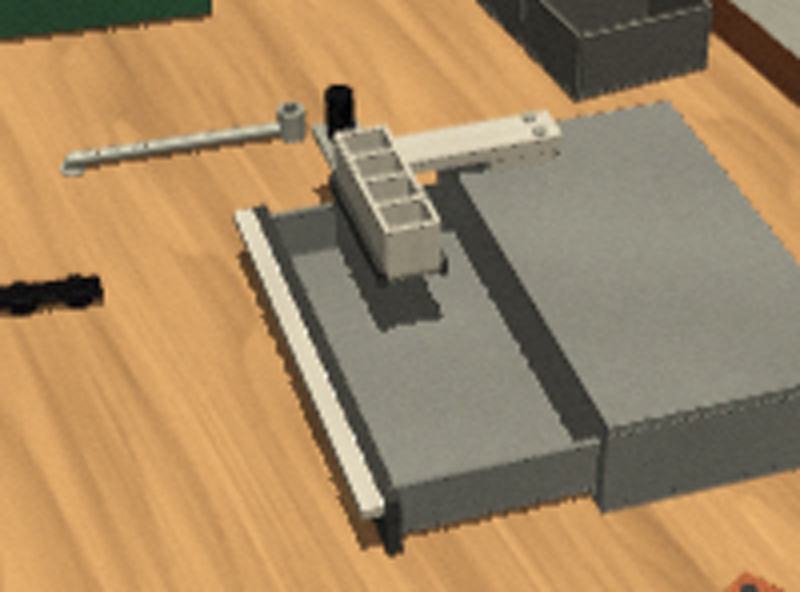

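View pics/side_b.png

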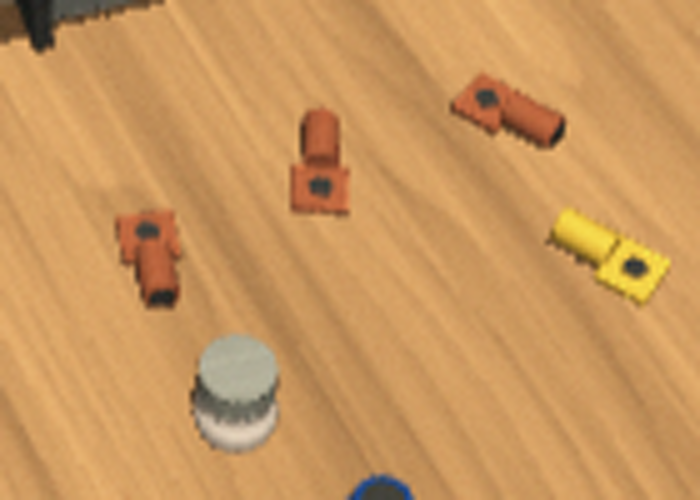

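View pics/scene_b.png

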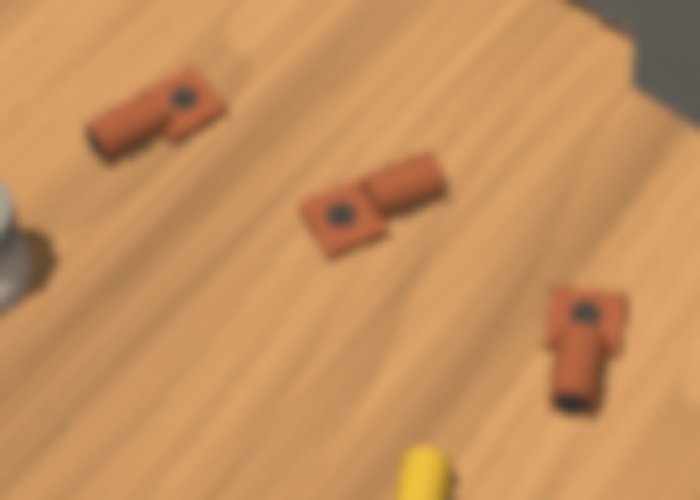

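```bash
python3 - <<'E'
from h import *
S=cam(snapshot("scene"));D=cam(snapshot("side"))
fs=lambda x,y:(260+x/4,170+y/3.7); fd=lambda x,y:(220+x/4,130+y/3.7)
for nm,pts,z in [("hop s",[(512,88),(568,105),(440,200),(380,178)],.127),("knob s",[(590,60)],.128),("lip s",[(38,378),(418,122)],.058)]:
    print(nm,[plane(S,*fs(*p),z)[:2].round(4) for p in pts])
for nm,pts,z in [("hop d",[(335,137),(385,127),(437,215),(385,230)],.127),("knob d",[(340,92)],.128),("lip d",[(370,515),(238,212)],.058),("cab",[(470,170),(605,430)],.088)]:
    print(nm,[plane(D,*fd(*p),z)[:2].round(4) for p in pts])
def wm(c,n):
  for p in {'side':[(320,187),(320,120),(148,230),(160,295),(487,98),(555,138)],'scene':[(340,214),(430,170),(183,97),(98,145),(586,312),(572,400)]}[n]:
    q=((310+p[0]/5,270+p[1]/5) if n=='side' else (200+p[0]/5,310+p[1]/5)); print(n,plane(c,*q,.008)[:2].round(4))
wm(D,'side');wm(S,'scene')
E
```

```text
hop s [array([0.5505, 0.2393]), array([0.5865, 0.24  ]), array([0.5732, 0.1087]), array([0.5354, 0.1096])]
knob s [array([0.5748, 0.2949])]
lip s [array([ 0.4391, -0.0761]), array([0.4773, 0.2674])]
hop d [array([0.5454, 0.2367]), array([0.5836, 0.2337]), array([0.5711, 0.1148]), array([0.5317, 0.1135])]
knob d [array([0.572 , 0.2918])]
lip d [array([ 0.4345, -0.0836]), array([0.4743, 0.2628])]
cab [array([0.6383, 0.2036]), array([ 0.5888, -0.0995])]
side [ 0.5374 -0.2183]
side [ 0.5573 -0.1817]
side [ 0.4507 -0.2067]
side [ 0.4398 -0.2426]
side [ 0.6398 -0.2041]
side [ 0.6567 -0.2399]
scene [ 0.5406 -0.2151]
scene [ 0.5563 -0.1792]
scene [ 0.4531 -0.204 ]
scene [ 0.4419 -0.2409]
scene [ 0.6424 -0.2006]
scene [ 0.6588 -0.2343]
```

```bash
cat > plan.py <<'E'
import sys
from h import *
# plan.py x y z jawangle_deg : shift in tool axes and twist share (jaw = tool y world heading, mod 180)
o=get_obs(); a=[float(v) for v in sys.argv[1:]]
Rt=q2R(o['tool_rot']); 
print("t",round(o['time_s'],2),"tcp",o['ee_pos'].round(4),"w",round(o['width'],4),"F",o['force'].round(1))
cur=np.degrees(np.arctan2(Rt[1,1],Rt[0,1])); print("jaw",round(cur,2),"tilt z",Rt[:,2].round(3),"q6",o['joint_pos'][5].round(2))
if len(a)>=3: print("shift",(Rt.T@(np.array(a[:3])-o['ee_pos'])).round(4))
if len(a)>3:
    d=(a[3]-cur+90)%180-90; print("twist",round(-d/180,4),"alt",round((-d+ (180 if d>0 else -180))/180,4))
E
python3 plan.py 0.5735 0.2935 0.20 -6.5; python3 -m crank -h | head -20
```

```text
t 0.35 tcp [0.1592 0.5264 0.2185] w 0.0928 F [-0.1 -1.  -0.3]
jaw 73.17 tilt z [-0. -0. -1.] q6 -0.2
shift [-0.464  -0.1029  0.0185]
twist 0.4426 alt -0.5574invalid input: not JSON, or not a number
```

```bash
python3 -m crank '[-0.464,-0.103,0,0.4426,-0.464,-0.103,0,0.4426,-0.464,-0.103,0,0.4426,-0.464,-0.103,0,0.4426,-0.464,-0.103,0,0.4426]' 0.3; python3 plan.py 0.5735 0.2935 0.20 -6.5
```

```text
time_s: 0.85
ee_pos: [0.3786, 0.4028, 0.2188]
tool_rot: [0.0, 0.501, 0.865, 0.0]
force: [-0.6, 0.2, 0.2]
width: 0.0612
t 0.85 tcp [0.3786 0.4028 0.2188] w 0.0612 F [-0.6  0.2  0.2]
jaw 29.86 tilt z [ 0.  0. -1.] q6 0.09
shift [-0.1918  0.1146  0.0188]
twist 0.202 alt -0.798
```

```bash
python3 - <<'E'
from h import *
o=get_obs();s=snapshot("wrist"); cv2.imwrite("pics/w1.png",s["image"][:,:,::-1])
E
```

```text
(no output)
```

View pics/w1.png

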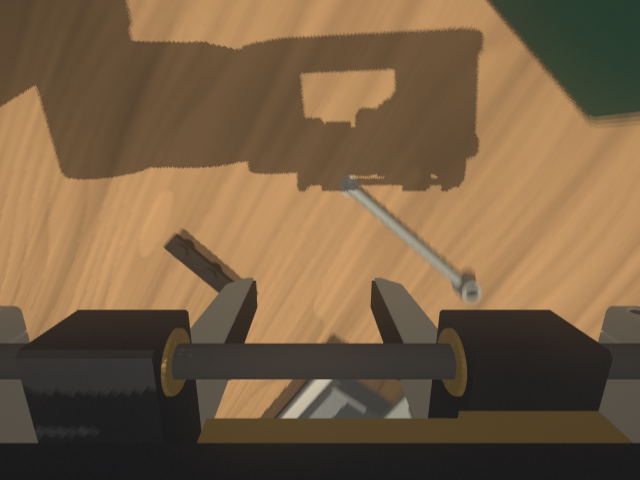

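The wrist view shows the wrench at (410,230), the vent strip at (200,255) and no lug here.

```bash
python3 -m crank '[-0.192,0.1145,0.02,0.202,-0.192,0.1145,0.02,0.202,-0.192,0.1145,0.02,0.202,-0.192,0.1145,0.02,0.202,-0.192,0.1145,0.02,0.202]' ; python3 -m crank '[0,0,0,0]'; python3 plan.py 0.5735 0.2935 0.092 -6.5;python3 - <<'E'
from h import *
o=get_obs();s=snapshot("wrist"); cv2.imwrite("pics/w2.png",s["image"][:,:,::-1])
for n in("scene","side"):
    s=snapshot(n);c=cam(s); im=s['image'][:,:,::-1].copy(); u,v=[int(x) for x in proj(c,[.5735,.2935,.128])]
    cv2.imwrite(f"pics/{n}2.png",cv2.resize(im[v-70:v+70,u-70:u+70],None,fx=4,fy=4))
E
```

```text
time_s: 1.4
ee_pos: [0.5759, 0.2929, 0.1977]
tool_rot: [0.001, 0.746, 0.665, -0.0]
force: [0.3, 0.9, -0.1]
width: 0.0605
time_s: 1.5
ee_pos: [0.5755, 0.293, 0.1973]
tool_rot: [0.0, 0.746, 0.666, -0.001]
force: [0.1, 0.4, 0.1]
width: 0.0601
t 1.5 tcp [0.5755 0.293  0.1973] w 0.0601 F [0.1 0.4 0.1]
jaw -6.41 tilt z [-0.    -0.001 -1.   ] q6 0.41
shift [ 0.0004 -0.002   0.1053]
twist 0.0005 alt -0.9995
```

View pics/w2.png

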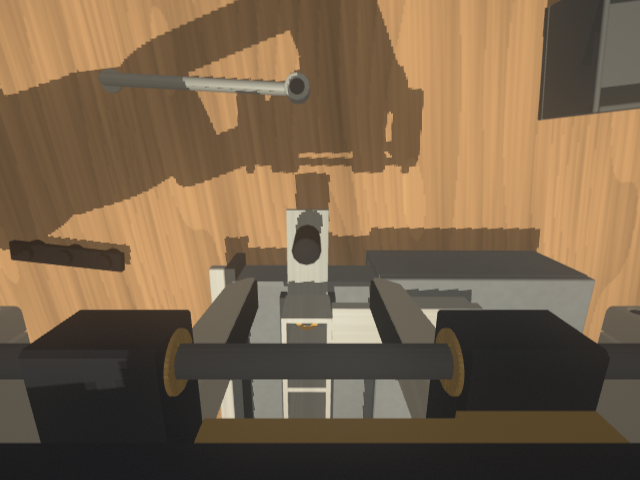

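View pics/side2.png

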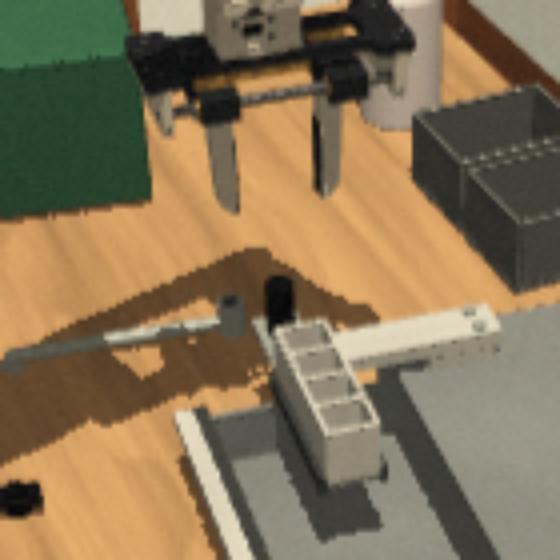

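View pics/scene2.png

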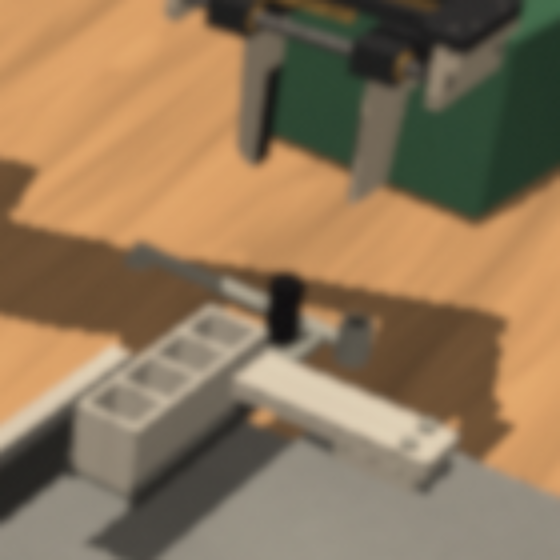

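Wrist: knob top at about (306,248), gate plate around it, hopper bays below; no lug behind the cabinet.

```bash
python3 - <<'E'
from h import *
o=get_obs();s=snapshot("wrist");c=cam(s,o);print(plane(c,306,248,.128), plane(c,307,226,.083))
for y in (0.15,0.2): print(proj(c,[.5735,.2935,.128]))
E
```

```text
[0.56613731 0.30110965 0.128     ] [0.56671865 0.30756996 0.083     ]
[317.01882678 256.77883453]
[317.01882678 256.77883453]
```

```bash
python3 - <<'E'
from h import *
o=get_obs();s=snapshot("wrist"); cv2.imwrite("pics/w3.png",cv2.resize(s["image"][190:330,230:390,::-1],None,fx=5,fy=4.2))
E
```

```text
(no output)
```

View pics/w3.png

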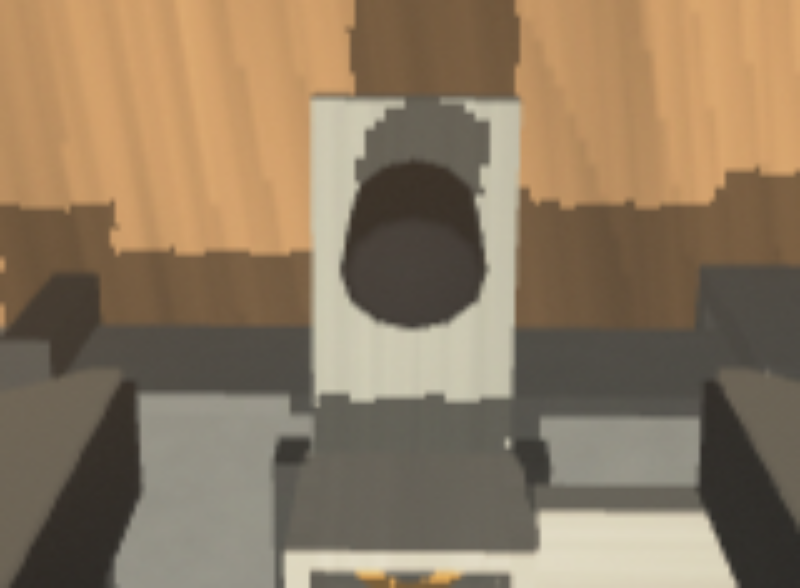

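```bash
python3 - <<'E'
from h import *
o=get_obs();s=snapshot("wrist");c=cam(s,o);print(plane(c,312.6,254.8,.128),plane(c,230+413/5,190+548/4.2,.127))
E
python3 plan.py .5715 .2945 .094 -6.5
```

```text
[0.5701181  0.29580937 0.128     ] [0.56432494 0.24150562 0.127     ]
t 1.8 tcp [0.5715 0.2967 0.1991] w 0.0605 F [-0.1 -0.6 -0.4]
jaw -6.04 tilt z [ 0.  0. -1.] q6 0.41
shift [-0.0022  0.0002  0.1051]
twist 0.0026 alt -0.9974
```

```bash
python3 - <<'E'
from h import *
P=[]
for i in range(6):
    o=get_obs();snapshot("wrist");P.append(o['ee_pos']);print(o['ee_pos'].round(4),o['joint_pos'].round(4))
E
```

```text
[0.5715 0.2967 0.1991] [3.058e-01 4.393e-01 1.321e+00 3.000e-04 1.381e+00 4.111e-01]
[0.5716 0.2967 0.1992] [3.0570e-01 4.3940e-01 1.3208e+00 1.0000e-04 1.3810e+00 4.1110e-01]
[0.5718 0.2966 0.1992] [3.0550e-01 4.3940e-01 1.3207e+00 1.0000e-04 1.3809e+00 4.1120e-01]
[0.572  0.2964 0.1991] [0.3052 0.4397 1.3205 0.     1.3809 0.4112]
[0.5721 0.2962 0.1991] [0.3049 0.4398 1.3204 0.     1.3809 0.4112]
[0.5723 0.2961 0.199 ] [0.3047 0.44   1.3202 0.     1.3809 0.4112]
```

```bash
python3 -m crank '[0,0,0.06,0,0,0,0.06,0,0,0,0.06,0,0,0,0.06,0,0,0,0.06,0]' 0.3;python3 -m crank '[0,0,0,0,0,0,0,0,0,0,0,0,0,0,0,0,0,0,0,0]'; python3 plan.py .5715 .2945 .093 -6.5;  python3 - <<'E'
from h import *
o=get_obs();s=snapshot("wrist"); cv2.imwrite("pics/w4.png",s["image"][:,:,::-1])
E
```

```text
time_s: 2.6
ee_pos: [0.5739, 0.2959, 0.1407]
tool_rot: [0.001, 0.744, 0.668, 0.001]
force: [1.4, -0.7, 0.9]
width: 0.0602
time_s: 3.1
ee_pos: [0.5727, 0.2955, 0.1387]
tool_rot: [0.0, 0.744, 0.668, 0.0]
force: [-0.0, 1.0, 0.3]
width: 0.0603
t 3.1 tcp [0.5727 0.2955 0.1387] w 0.0603 F [-0.   1.   0.3]
jaw -6.17 tilt z [ 0. -0. -1.] q6 0.41
shift [-0.0012 -0.0011  0.0457]
twist 0.0019 alt -0.9981
```

View pics/w4.png

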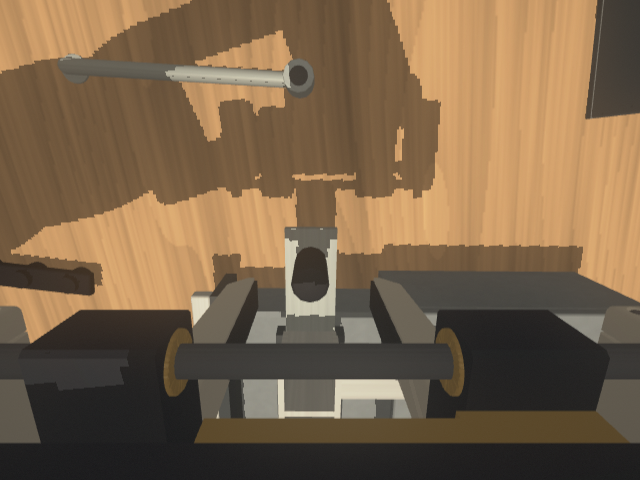

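```bash
python3 - <<'E'
from h import *
o=get_obs();s=snapshot("wrist");c=cam(s,o);print(proj(c,o['ee_pos']),plane(c,310,287,.128))
E
```

```text
[314.68547415 293.02071174] [0.56995768 0.29480129 0.128     ]
```

Aligned to a couple of mm. Descend and grip.

```bash
python3 -m crank '[0,-0.002,0.045,0.002,0,-0.002,0.045,0.002,0,-0.002,0.045,0.002,0,-0.002,0.045,0.002,0,-0.002,0.045,0.002]';python3 -m crank '[0,0,0,0,0,0,0,0]'; python3 -m crank '[0,0,0,0,0,0,0,0,0,0,0,0,0,0,0,0,0,0,0,0]' -1; python3 plan.py .5715 .2945 .093 -6.5
```

```text
time_s: 3.7
ee_pos: [0.5719, 0.2962, 0.0955]
tool_rot: [0.001, 0.746, 0.666, 0.001]
force: [-0.3, 0.3, -0.2]
width: 0.0603
time_s: 3.9
ee_pos: [0.5712, 0.2959, 0.0946]
tool_rot: [0.0, 0.746, 0.666, 0.001]
force: [0.8, -0.8, -0.2]
width: 0.0606
time_s: 4.4
ee_pos: [0.5707, 0.2958, 0.0936]
tool_rot: [-0.0, 0.746, 0.666, -0.0]
force: [-0.5, 0.4, 0.1]
width: 0.0252
t 4.4 tcp [0.5707 0.2958 0.0936] w 0.0252 F [-0.5  0.4  0.1]
jaw -6.52 tilt z [-0. -0. -1.] q6 0.42
shift [-0.0012  0.001   0.0006]
twist -0.0001 alt 0.9999
```

```bash
python3 -m crank '[0,0,0,0,0,0,0,0,0,0,0,0]'; python3 -m crank '[0.008,0,0,0,0.016,0,0,0,0.024,0,0,0,0.032,0,0,0,0.040,0,0,0]';python3 -m crank '[0.005,0,0,0,0.01,0,0,0,0.014,0,0,0,0.018,0,0,0,0.020,0,0,0]';  python3 -m crank '[0.002,0,0,0,0.002,0,0,0,0.002,0,0,0,0.002,0,0,0,0.002,0,0,0]'; python3 - <<'E'
from h import *
o=get_obs(); d=o['ee_pos']-[.5707,.2958,.0936];print(d,np.hypot(*d[:2]),o['width'])
for n in("scene","side"):
    s=snapshot(n);c=cam(s); im=s['image'][:,:,::-1].copy(); u,v=[int(x) for x in proj(c,[.5635,.2135,.128])]
    cv2.imwrite(f"pics/{n}5.png",cv2.resize(im[v-70:v+70,u-70:u+70],None,fx=4,fy=4))
E
```

```text
time_s: 4.7
ee_pos: [0.5705, 0.2958, 0.0936]
tool_rot: [-0.0, 0.746, 0.666, -0.0]
force: [-1.1, -0.8, 0.7]
width: 0.0216
time_s: 5.2
ee_pos: [0.5752, 0.3363, 0.0936]
tool_rot: [0.0, 0.746, 0.666, -0.0]
force: [-0.9, -3.6, 0.5]
width: 0.0215
time_s: 5.7
ee_pos: [0.5775, 0.3558, 0.0936]
tool_rot: [-0.0, 0.746, 0.666, 0.0]
force: [-1.6, -3.2, 0.8]
width: 0.0213
time_s: 6.2
ee_pos: [0.5777, 0.3578, 0.0936]
tool_rot: [-0.0, 0.746, 0.666, 0.0]
force: [-1.4, 0.6, -0.8]
width: 0.0213
[7.04692874e-03 6.19534985e-02 1.06380693e-05] 0.06235298855976495 0.021302940082001048
```

View pics/side5.png

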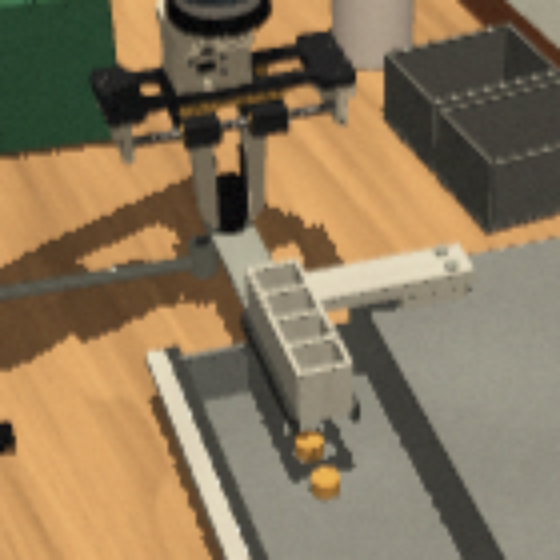

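View pics/scene5.png

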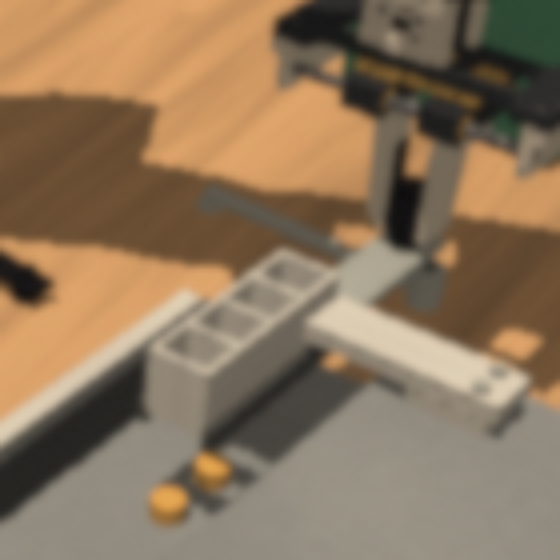

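Both bushings lie on the drawer floor (side crop (310,445) and (325,482)). Now shut the gate.

```bash
python3 -m crank '[-0.008,0,0,0,-0.016,0,0,0,-0.024,0,0,0,-0.032,0,0,0,-0.040,0,0,0]';python3 -m crank '[-0.006,0,0,0,-0.012,0,0,0,-0.018,0,0,0,-0.022,0,0,0,-0.024,0,0,0]';  python3 -m crank '[-0.002,0,0,0,-0.002,0,0,0,-0.002,0,0,0,-0.002,0,0,0,-0.002,0,0,0]'; python3 - <<'E'
from h import *
o=get_obs(); d=o['ee_pos']-[.5707,.2958,.0936];print(d,np.hypot(*d[:2]),o['width'],o['force'])
for n in("side",):
    s=snapshot(n);c=cam(s); im=s['image'][:,:,::-1].copy(); u,v=[int(x) for x in proj(c,[.5635,.2135,.128])]
    cv2.imwrite(f"pics/{n}6.png",cv2.resize(im[v-70:v+70,u-70:u+70],None,fx=4,fy=4))
E
```

```text
time_s: 6.8
ee_pos: [0.573, 0.3168, 0.0936]
tool_rot: [-0.0, 0.746, 0.666, -0.0]
force: [0.1, 3.6, -1.6]
width: 0.0214
time_s: 7.3
ee_pos: [0.5705, 0.2956, 0.0937]
tool_rot: [-0.001, 0.746, 0.665, 0.002]
force: [0.4, 15.4, -5.3]
width: 0.0215
time_s: 7.8
ee_pos: [0.5705, 0.2956, 0.0937]
tool_rot: [-0.002, 0.746, 0.666, 0.003]
force: [1.0, 16.4, -4.8]
width: 0.0212
[-0.00015647 -0.00016937  0.00010412] 0.000230584096394664 0.021227839960968536 [ 0.97546297 16.35290365 -4.78825862]
```

View pics/side6.png

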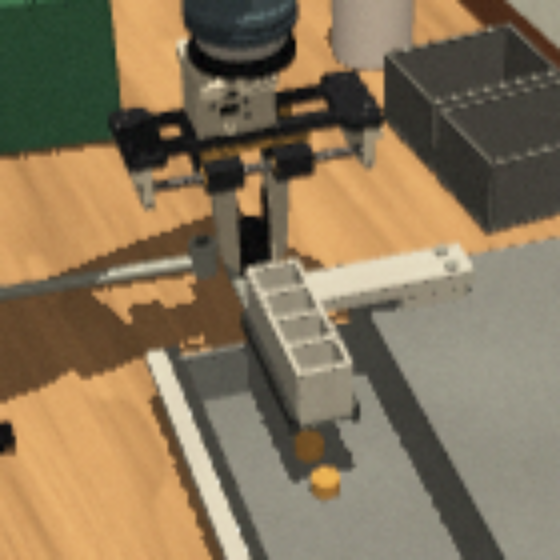

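```bash
python3 -m crank '[0,0,0,0,0,0,0,0,0,0,0,0,0,0,0,0]' 0.3; python3 -m crank '[0,0,-0.15,0,0,0,-0.15,0,0,0,-0.15,0,0,0,-0.15,0]' ; python3 -m crank '[0,0,0,0,0,0,0,0]'; python3 plan.py .50 -.21 .27 -10
```

```text
time_s: 8.25
ee_pos: [0.5706, 0.2911, 0.0938]
tool_rot: [0.0, 0.746, 0.666, -0.0]
force: [0.1, 0.4, -0.6]
width: 0.0489
time_s: 8.65
ee_pos: [0.5741, 0.2925, 0.2529]
tool_rot: [0.003, 0.746, 0.666, 0.007]
force: [-0.0, 0.7, 0.0]
width: 0.0606
time_s: 8.85
ee_pos: [0.5696, 0.2912, 0.2422]
tool_rot: [-0.0, 0.746, 0.666, -0.001]
force: [-0.2, -1.1, -1.1]
width: 0.0602
t 8.85 tcp [0.5696 0.2912 0.2422] w 0.0602 F [-0.2 -1.1 -1.1]
jaw -6.54 tilt z [-0.002 -0.001 -1.   ] q6 0.41
shift [-0.5059 -0.012  -0.0271]
twist 0.0192 alt -0.9808
```

```bash
python3 -m crank '[-0.56,0.028,-0.027,0,-0.56,0.028,-0.027,0,-0.56,0.028,-0.027,0,-0.56,0.028,-0.027,0,-0.56,0.028,-0.027,0]'; python3 plan.py .54 -.27 .27 -6.5
```

```text
time_s: 9.35
ee_pos: [0.5528, 0.0408, 0.2535]
tool_rot: [-0.001, 0.746, 0.666, -0.001]
force: [0.4, -0.6, 0.2]
width: 0.0607
t 9.35 tcp [0.5528 0.0408 0.2535] w 0.0607 F [ 0.4 -0.6  0.2]
jaw -6.51 tilt z [-0.004  0.    -1.   ] q6 -0.01
shift [-0.3103  0.0225 -0.0166]
twist -0.0 alt 1.0
```

```bash
python3 -m crank '[-0.3,0.02,-0.016,0,-0.3,0.02,-0.016,0,-0.3,0.02,-0.016,0,-0.3,0.02,-0.016,0,-0.3,0.02,-0.016,0]';python3 -m crank '[-0.05,0.0,0,0,-0.05,0,0,0,-0.05,0,0,0,-0.05,0,0,0,-0.05,0,0,0]'; python3 -m crank '[0,0,0,0,0,0,0,0,0,0,0,0,0,0,0,0,0,0,0,0]';  python3 plan.py .54 -.27 .27 -6.5; python3 - <<'E'
from h import *
o=get_obs();s=snapshot("wrist"); cv2.imwrite("pics/w7.png",s["image"][:,:,::-1])
c=cam(s,o)
for ce,st in blobs(copper(s['image']),60): print(ce,st,plane(c,*ce,.006).round(4))
E
```

```text
time_s: 9.85
ee_pos: [0.5411, -0.2084, 0.2668]
tool_rot: [-0.002, 0.746, 0.666, -0.001]
force: [1.7, 0.6, -0.0]
width: 0.0605
time_s: 10.35
ee_pos: [0.5369, -0.2548, 0.2684]
tool_rot: [-0.001, 0.746, 0.666, 0.0]
force: [-0.9, -0.2, 0.3]
width: 0.0604
time_s: 10.85
ee_pos: [0.5369, -0.2563, 0.2691]
tool_rot: [0.0, 0.746, 0.666, 0.0]
force: [0.6, -0.0, 0.9]
width: 0.0603
t 10.85 tcp [ 0.5369 -0.2563  0.2691] w 0.0603 F [ 0.6 -0.   0.9]
jaw -6.51 tilt z [ 0. -0. -1.] q6 -0.52
shift [-0.0132  0.0047 -0.0009]
twist -0.0001 alt 0.9999
[394.7 165.8] [376 144  36  44 670] [ 0.6434 -0.2133  0.006 ]
[313.4 168.2] [297 146  31  45 657] [ 0.5421 -0.2047  0.006 ]
[238.7 186.7] [229 166  23  44 639] [ 0.4452 -0.2167  0.006 ]
[583.8 189.1] [567 176  35  27 747] [ 0.8814 -0.2697  0.006 ]
```

View pics/w7.png

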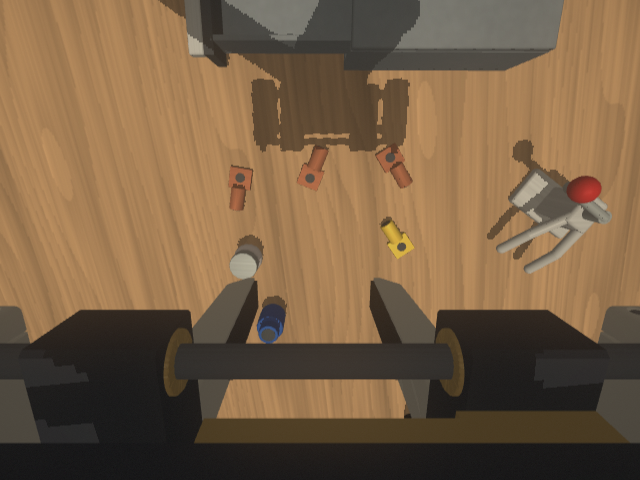

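```bash
cat > lugs.py <<'E'
from h import *
def lugs(n="wrist"):
    o=get_obs();s=snapshot(n);c=cam(s,o); im=s['image']; m=copper(im)
    if n=='wrist': m[275:]=0
    nn,l,st,ce=cv2.connectedComponentsWithStats(m); out=[]
    for i in range(1,nn):
        if st[i][4]<60: continue
        p0=plane(c,*ce[i],.006)
        if not(.3<p0[0]<.76 and -.45<p0[1]<.5): continue
        cs,_=cv2.findContours((l==i).astype(np.uint8),cv2.RETR_EXTERNAL,cv2.CHAIN_APPROX_NONE)
        f=np.zeros_like(m);cv2.drawContours(f,cs,-1,255,-1)
        yy,xx=np.nonzero(f); P=np.array([plane(c,x,y,.007)[:2] for x,y in zip(xx,yy)])
        g=P.mean(0); w,V=np.linalg.eigh(np.cov((P-g).T)); a=V[:,1]
        yy,xx=np.nonzero(f&~m); 
        t=(P-g)@a; b=(P-g)@V[:,0]
        # palm end: wider half
        if np.ptp(b[t>0.01])<np.ptp(b[t<-0.01]): a=-a;t=-t
        lo,hi=np.percentile(t,1),np.percentile(t,99)
        mid=g+a*(hi-.038+(lo+.016))/2   # barrel mid from both ends
        out.append((mid,np.degrees(np.arctan2(a[1],a[0])),hi-lo,g,ce[i]))
    return out
if __name__=="__main__":
    import sys
    for n in (sys.argv[1:] or ["wrist"]):
        for mid,h,L,g,ce in lugs(n): print(n,"barrel",mid.round(4),"palm heading",round(h,1),"L",round(L,4),"g",g.round(4),"px",ce.round(0),"jaw",round((h+90+90)%180-90,1))
E
python3 lugs.py wrist side scene
python3 - <<'E'
from h import *
s=snapshot("side");c=cam(s);h=cv2.cvtColor(s['image'],cv2.COLOR_RGB2HSV);m=cv2.inRange(h,(12,170,120),(24,255,255))
xh=np.array([.994,-.113]);yh=np.array([.113,.994])
for ce,st in blobs(m,15):
    p=plane(c,*ce,.022);d=p[:2]-[.564,.081];print(ce,st[4],p.round(3),d@xh,d@yh)
E
```

```text
wrist barrel [ 0.6498 -0.2244] palm heading 119.2 L 0.0522 g [ 0.6428 -0.2118] px [395. 166.] jaw 29.2
wrist barrel [ 0.5481 -0.194 ] palm heading -119.2 L 0.0498 g [ 0.5415 -0.2058] px [313. 168.] jaw -29.2
wrist barrel [ 0.4408 -0.2294] palm heading 71.2 L 0.052 g [ 0.4455 -0.2157] px [239. 187.] jaw -18.8
side barrel [ 0.6522 -0.2225] palm heading 125.4 L 0.0492 g [ 0.6451 -0.2125] px [411. 292.] jaw 35.4
side barrel [ 0.5514 -0.192 ] palm heading -122.3 L 0.0603 g [ 0.5435 -0.2045] px [373. 302.] jaw -32.3
side barrel [ 0.443  -0.2298] palm heading 74.8 L 0.0496 g [ 0.4467 -0.216 ] px [340. 320.] jaw -15.2
scene barrel [ 0.4435 -0.2267] palm heading 65.9 L 0.0486 g [ 0.4487 -0.2152] px [231. 333.] jaw -24.1
scene barrel [ 0.5495 -0.1906] palm heading -108.5 L 0.0547 g [ 0.5453 -0.2031] px [274. 350.] jaw -18.5
scene barrel [ 0.6525 -0.2218] palm heading 117.9 L 0.0474 g [ 0.6462 -0.2097] px [316. 378.] jaw 27.9
[318.7 210.3] 15 [0.555 0.155 0.022] -0.01776563830569224 0.07233187462926477
[428.2 320.8] 58 [ 0.627 -0.314  0.022] 0.10709079185830982 -0.385551617618969
```

Three lugs confirmed. Start with the middle one (B, px (313,168)).

```bash
python3 plan.py .549 -.193 .08 -27
```

```text
t 11.1 tcp [ 0.5368 -0.2565  0.269 ] w 0.0604 F [-0.6 -0.2  0.9]
jaw -6.53 tilt z [-0.  0. -1.] q6 -0.52
shift [0.0645 0.0049 0.189 ]
twist 0.1137 alt -0.8863
```

```bash
python3 -m crank '[0.0645,0.005,0.10,0.114,0.0645,0.005,0.10,0.114,0.0645,0.005,0.189,0.114,0.0645,0.005,0.189,0.114,0.0645,0.005,0.189,0.114]' 0; python3 -m crank '[0,0,0,0,0,0,0,0,0,0,0,0,0,0,0,0,0,0,0,0]'; python3 plan.py .549 -.193 .005 -27; python3 - <<'E'
from h import *
o=get_obs();s=snapshot("wrist"); cv2.imwrite("pics/w8.png",s["image"][:,:,::-1])
c=cam(s,o); print(proj(c,[*o['ee_pos'][:2],.009]))
E
python3 lugs.py side scene
```

```text
time_s: 11.6
ee_pos: [0.5449, -0.1899, 0.074]
tool_rot: [-0.005, 0.853, 0.523, -0.003]
force: [-0.7, 0.4, -0.5]
width: 0.0464
time_s: 12.1
ee_pos: [0.5498, -0.1936, 0.0815]
tool_rot: [0.001, 0.853, 0.522, 0.001]
force: [0.5, 0.6, 0.1]
width: 0.0464
t 12.1 tcp [ 0.5498 -0.1936  0.0815] w 0.0464 F [0.5 0.6 0.1]
jaw -27.06 tilt z [ 0.002 -0.001 -1.   ] q6 -0.06
shift [ 0.0002 -0.0012  0.0765]
twist -0.0003 alt 0.9997
[313.80846868 252.68212541]
side barrel [ 0.6526 -0.2223] palm heading 128.1 L 0.0492 g [ 0.6446 -0.2121] px [411. 292.] jaw 38.1
side barrel [ 0.5516 -0.1916] palm heading -121.9 L 0.0617 g [ 0.5439 -0.2041] px [374. 302.] jaw -31.9
side barrel [ 0.4431 -0.2302] palm heading 75.9 L 0.049 g [ 0.4467 -0.216 ] px [340. 320.] jaw -14.1
scene barrel [ 0.4436 -0.2269] palm heading 66.1 L 0.0483 g [ 0.4487 -0.2154] px [231. 333.] jaw -23.9
scene barrel [ 0.5497 -0.1911] palm heading -109.7 L 0.0531 g [ 0.5451 -0.2038] px [274. 350.] jaw -19.7
scene barrel [ 0.652  -0.2218] palm heading 115.4 L 0.0474 g [ 0.6463 -0.2097] px [316. 378.] jaw 25.4
```

View pics/w8.png

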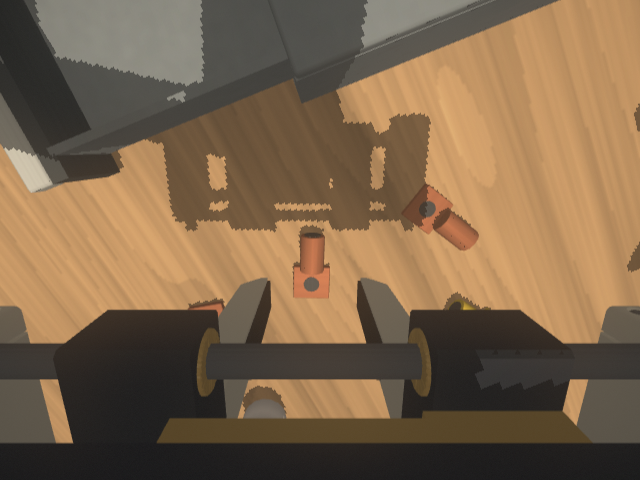

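Barrel B sits at (312,252), matching the projected grasp point. Descend and grip.

```bash
python3 -m crank '[0,-0.001,0.03,0,0,-0.001,0.055,0,0,-0.001,0.07,0,0,-0.001,0.077,0,0,-0.001,0.077,0]'; python3 -m crank '[0,0,0,0,0,0,0,0]'; python3 -m crank '[0,0,0,0,0,0,0,0,0,0,0,0,0,0,0,0,0,0,0,0]' -1;  python3 -m crank '[0,0,0,0,0,0,0,0,0,0,0,0]'; python3 -m crank '[0,0,-0.03,0,0,0,-0.06,0,0,0,-0.10,0,0,0,-0.12,0,0,0,-0.12,0]';python3 -m crank '[0,0,0,0,0,0,0,0,0,0,0,0]'; python3 plan.py .549 -.193 .125 -6.5
```

```text
time_s: 12.75
ee_pos: [0.5476, -0.1922, 0.0021]
tool_rot: [-0.001, 0.853, 0.522, -0.0]
force: [0.6, -0.1, 1.5]
width: 0.0463
time_s: 12.95
ee_pos: [0.549, -0.1929, 0.0041]
tool_rot: [0.001, 0.853, 0.522, 0.0]
force: [0.8, -0.7, -0.5]
width: 0.0461
time_s: 13.45
ee_pos: [0.5483, -0.1925, 0.0031]
tool_rot: [0.0, 0.853, 0.522, 0.0]
force: [0.6, -0.7, 0.2]
width: 0.0176
time_s: 13.75
ee_pos: [0.5483, -0.1925, 0.0031]
tool_rot: [0.0, 0.853, 0.522, 0.0]
force: [-0.2, -0.6, 1.4]
width: 0.0173
time_s: 14.25
ee_pos: [0.5501, -0.1936, 0.1263]
tool_rot: [0.003, 0.853, 0.522, 0.002]
force: [-0.7, -0.1, -1.1]
width: 0.0173
time_s: 14.55
ee_pos: [0.5472, -0.1919, 0.1211]
tool_rot: [-0.002, 0.853, 0.522, -0.001]
force: [-0.0, -0.6, 0.2]
width: 0.0171
t 14.55 tcp [ 0.5472 -0.1919  0.1211] w 0.0171 F [-0.  -0.6  0.2]
jaw -27.05 tilt z [-0.003  0.002 -1.   ] q6 -0.06
shift [-0.0001  0.0021 -0.0039]
twist -0.1141 alt 0.8859
```

```bash
python3 plan.py .5338 -.0253 .121 -6.5
```

```text
t 14.55 tcp [ 0.5472 -0.1919  0.1211] w 0.0171 F [-0.  -0.6  0.2]
jaw -27.05 tilt z [-0.003  0.002 -1.   ] q6 -0.06
shift [ 0.1423 -0.0877  0.0004]
twist -0.1141 alt 0.8859
```

```bash
python3 -m crank '[0.036,-0.022,0,-0.03,0.071,-0.044,0,-0.06,0.107,-0.066,0,-0.09,0.142,-0.088,0,-0.114,0.142,-0.088,0,-0.114]'; python3 -m crank '[0,0,0,0,0,0,0,0,0,0,0,0]'; python3 plan.py .5338 -.0253 .032 -6.5;  python3 - <<'E'
from h import *
o=get_obs();s=snapshot("wrist"); cv2.imwrite("pics/w9.png",s["image"][:,:,::-1])
s=snapshot("side"); cv2.imwrite("pics/side9.png",cv2.resize(s["image"][140:300,220:430,::-1],None,fx=3.5,fy=3.5))
E
```

```text
time_s: 15.05
ee_pos: [0.5325, -0.0211, 0.1217]
tool_rot: [-0.002, 0.744, 0.668, -0.0]
force: [-0.5, -0.2, -0.6]
width: 0.017
time_s: 15.35
ee_pos: [0.5346, -0.0272, 0.1226]
tool_rot: [-0.0, 0.747, 0.665, -0.0]
force: [0.1, -0.6, -0.7]
width: 0.0168
t 15.35 tcp [ 0.5346 -0.0272  0.1226] w 0.0168 F [ 0.1 -0.6 -0.7]
jaw -6.64 tilt z [-0. -0. -1.] q6 -0.14
shift [ 0.0019 -0.0009  0.0906]
twist -0.0008 alt 0.9992
```

View pics/w9.png

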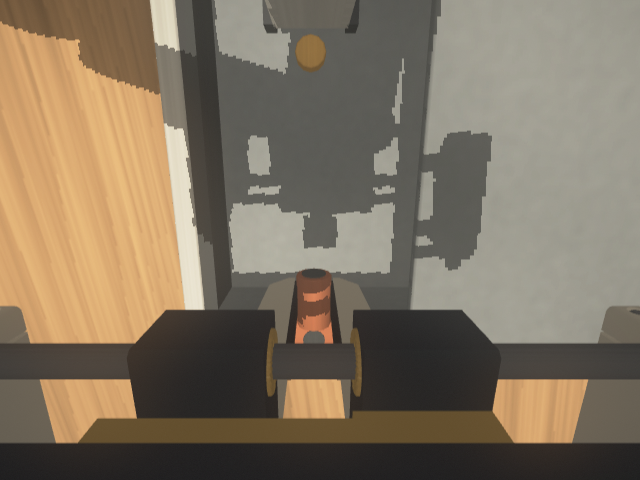

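View pics/side9.png

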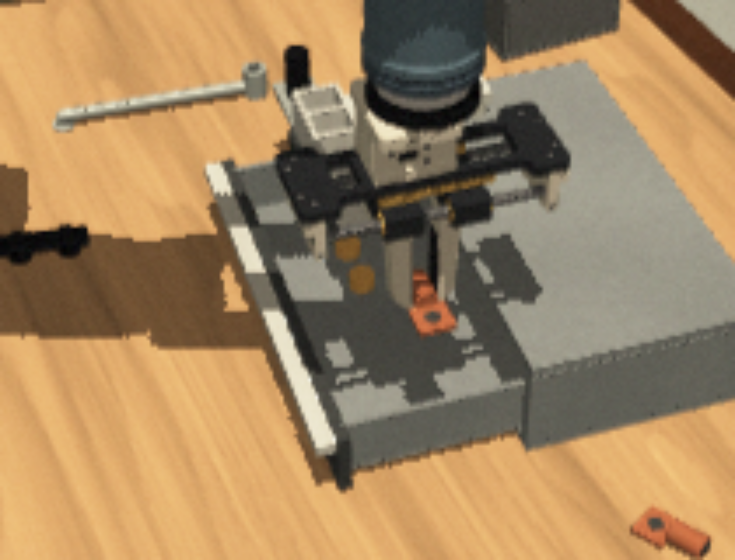

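```bash
python3 - <<'E'
from h import *
o=get_obs();s=snapshot("wrist");c=cam(s,o);xh=np.array([.994,-.113]);yh=np.array([.113,.994])
for u,v,z in[(270,272,.014),(390,272,.014),(230,287,.014),(245,288,.058),(232,270,.014),(310,52,.028),(215,100,.014),(425,200,.088)]:
    d=plane(c,u,v,z)[:2]-[.564,.081];print(u,v,d@xh,d@yh)
E
```

```text
270 272 -0.055775906761905705 -0.13945062270100603
390 272 0.04901319742102938 -0.1397356386979865
230 287 -0.09169087494683857 -0.15346755278224128
245 288 -0.06870523850598893 -0.13559854610236433
232 270 -0.0888339938362624 -0.13750601856488517
310 52 -0.019773014936151107 0.028972287072535872
215 100 -0.09241646852909492 -2.702921333734988e-05
425 200 0.0494097763125094 -0.0660147037212094
```

```bash
python3 -m crank '[0.006,0,0.03,0,0.006,0,0.06,0,0.006,0,0.08,0,0.006,0,0.09,0,0.006,0,0.09,0]'; python3 -m crank '[0,0,0,0,0,0,0,0,0,0,0,0]';python3 -m crank '[0,0,0,0,0,0,0,0,0,0,0,0,0,0,0,0]' -0.35;python3 -m crank '[0,0,-0.04,0,0,0,-0.08,0,0,0,-0.12,0,0,0,-0.16,0,0,0,-0.16,0]'; python3 plan.py .65 -.27 .2 29;  python3 - <<'E'
from h import *
o=get_obs();s=snapshot("wrist"); cv2.imwrite("pics/w10.png",s["image"][:,:,::-1])
s=snapshot("side"); cv2.imwrite("pics/side10.png",cv2.resize(s["image"][140:300,220:430,::-1],None,fx=3.5,fy=3.5))
E
python3 lugs.py side scene
```

```text
time_s: 16.0
ee_pos: [0.5342, -0.0203, 0.0318]
tool_rot: [-0.001, 0.746, 0.665, -0.001]
force: [-0.1, -0.3, -0.5]
width: 0.0171
time_s: 16.3
ee_pos: [0.536, -0.0203, 0.0341]
tool_rot: [0.001, 0.746, 0.666, 0.001]
force: [-0.4, 0.3, -0.3]
width: 0.0171
time_s: 16.7
ee_pos: [0.5351, -0.02, 0.0331]
tool_rot: [0.0, 0.746, 0.666, 0.0]
force: [-1.3, 1.4, -0.5]
width: 0.0301
time_s: 17.2
ee_pos: [0.5385, -0.0208, 0.1991]
tool_rot: [0.005, 0.746, 0.666, 0.003]
force: [-0.7, -0.4, -0.5]
width: 0.0302
t 17.2 tcp [ 0.5385 -0.0208  0.1991] w 0.0302 F [-0.7 -0.4 -0.5]
jaw -6.52 tilt z [ 0.011 -0.003 -1.   ] q6 -0.13
shift [-0.2349  0.139   0.001 ]
twist -0.1973 alt 0.8027
side barrel [0.5464 0.0083] palm heading -101.3 L 0.0354 g [ 0.5441 -0.0031] px [338. 250.] jaw -11.3
side barrel [ 0.6523 -0.2225] palm heading 127.2 L 0.049 g [ 0.6451 -0.2129] px [411. 292.] jaw 37.2
side barrel [ 0.443  -0.2301] palm heading 75.4 L 0.0491 g [ 0.4467 -0.2161] px [340. 320.] jaw -14.6
scene barrel [0.5285 0.0062] palm heading -86.9 L 0.0407 g [ 0.5292 -0.0061] px [323. 287.] jaw 3.1
scene barrel [ 0.4435 -0.2266] palm heading 65.6 L 0.0485 g [ 0.4487 -0.2152] px [231. 333.] jaw -24.4
scene barrel [ 0.6527 -0.2224] palm heading 116.9 L 0.047 g [ 0.6464 -0.2101] px [316. 378.] jaw 26.9
```

View pics/side10.png

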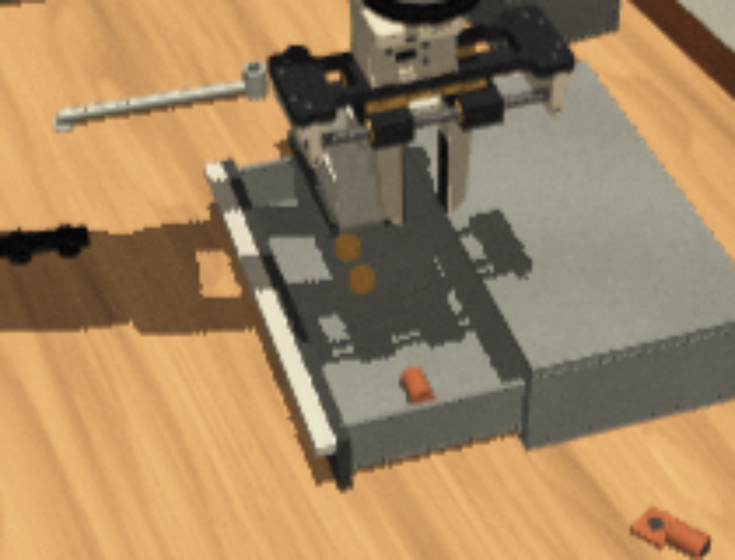

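Lug B lies in the drawer (crop (417,385)). Next lug C.

```bash
 python3 -m crank '[-0.04,0.03,0,-0.045,-0.08,0.06,0,-0.09,-0.12,0.09,0,-0.13,-0.16,0.12,0,-0.17,-0.19,0.135,0,-0.192]' 0; python3 -m crank '[0,0,0,0,0,0,0,0,0,0,0,0]'; python3 plan.py .651 -.2235 .08 28
```

```text
time_s: 17.9
ee_pos: [0.6481, -0.2267, 0.1897]
tool_rot: [-0.002, 0.513, 0.858, -0.0]
force: [-0.8, 0.8, 1.0]
width: 0.0466
time_s: 18.2
ee_pos: [0.6467, -0.2228, 0.1915]
tool_rot: [-0.002, 0.515, 0.857, 0.0]
force: [-0.5, -0.4, -0.6]
width: 0.0464
t 18.2 tcp [ 0.6467 -0.2228  0.1915] w 0.0464 F [-0.5 -0.4 -0.6]
jaw 28.03 tilt z [-0.003  0.002 -1.   ] q6 -0.98
shift [-0.003   0.0036  0.1115]
twist 0.0002 alt -0.9998
```

```bash
 python3 -m crank '[-0.002,0.002,0.03,0,-0.002,0.002,0.06,0,-0.002,0.002,0.09,0,-0.002,0.002,0.11,0,-0.002,0.002,0.11,0]'; python3 -m crank '[0,0,0,0,0,0,0,0,0,0,0,0]'; python3 plan.py .651 -.2235 .004 28; python3 - <<'E'
from h import *
o=get_obs();s=snapshot("wrist"); cv2.imwrite("pics/w11.png",s["image"][:,:,::-1])
c=cam(s,o); print(proj(c,[*o['ee_pos'][:2],.009]))
E
python3 lugs.py wrist side
```

```text
time_s: 18.7
ee_pos: [0.6477, -0.2219, 0.0794]
tool_rot: [-0.004, 0.514, 0.858, -0.0]
force: [0.1, 0.4, -0.9]
width: 0.0459
time_s: 19.0
ee_pos: [0.6513, -0.2251, 0.085]
tool_rot: [0.002, 0.515, 0.857, 0.0]
force: [0.1, -0.2, 0.5]
width: 0.0464
t 19.0 tcp [ 0.6513 -0.2251  0.085 ] w 0.0464 F [ 0.1 -0.2  0.5]
jaw 28.05 tilt z [ 0.003 -0.001 -1.   ] q6 -0.98
shift [0.0018 0.0004 0.081 ]
twist 0.0003 alt -0.9997
[314.32458306 251.87472531]
wrist barrel [ 0.4394 -0.2301] palm heading 66.3 L 0.0573 g [ 0.4451 -0.2171] px [ 50. 105.] jaw -23.7
wrist barrel [ 0.6496 -0.2253] palm heading 116.7 L 0.0536 g [ 0.643  -0.2121] px [313. 233.] jaw 26.7
side barrel [0.5461 0.008 ] palm heading -98.3 L 0.0361 g [ 0.5444 -0.0034] px [339. 250.] jaw -8.3
side barrel [ 0.6521 -0.2229] palm heading 127.8 L 0.0487 g [ 0.6445 -0.2131] px [411. 292.] jaw 37.8
side barrel [ 0.4434 -0.2303] palm heading 76.0 L 0.049 g [ 0.4469 -0.216 ] px [340. 320.] jaw -14.0
```

View pics/w11.png

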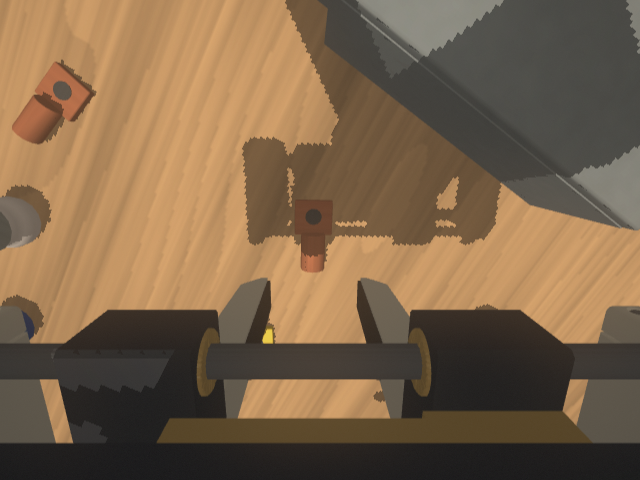

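Barrel C at (313,253), as projected. Descend and grip.

```bash
python3 -m crank '[0,0,0.03,0,0,0,0.055,0,0,0,0.07,0,0,0,0.081,0,0,0,0.081,0]'; python3 -m crank '[0,0,0,0,0,0,0,0]'; python3 -m crank '[0,0,0,0,0,0,0,0,0,0,0,0,0,0,0,0,0,0,0,0]' -1;  python3 -m crank '[0,0,0,0,0,0,0,0,0,0,0,0]'; python3 -m crank '[0,0,-0.03,0,0,0,-0.06,0,0,0,-0.10,0,0,0,-0.12,0,0,0,-0.12,0]';python3 -m crank '[0,0,0,0,0,0,0,0,0,0,0,0]'; python3 plan.py .5385 .0098 .125 -6.5; python3 lugs.py side
```

```text
time_s: 19.65
ee_pos: [0.6505, -0.2252, 0.0016]
tool_rot: [0.0, 0.515, 0.857, -0.0]
force: [0.3, -0.4, 0.6]
width: 0.0463
time_s: 19.85
ee_pos: [0.6508, -0.2253, 0.0027]
tool_rot: [0.001, 0.515, 0.857, 0.0]
force: [0.1, 0.8, 0.7]
width: 0.0465
time_s: 20.35
ee_pos: [0.6504, -0.2249, 0.0021]
tool_rot: [0.0, 0.515, 0.857, 0.0]
force: [-0.7, -0.2, 0.7]
width: 0.0171
time_s: 20.65
ee_pos: [0.6504, -0.225, 0.002]
tool_rot: [0.0, 0.515, 0.857, 0.0]
force: [-0.4, -0.1, 0.6]
width: 0.0173
time_s: 21.15
ee_pos: [0.6524, -0.226, 0.126]
tool_rot: [0.004, 0.515, 0.857, 0.0]
force: [-0.2, -0.2, -1.2]
width: 0.017
time_s: 21.45
ee_pos: [0.6492, -0.2244, 0.1196]
tool_rot: [-0.002, 0.515, 0.857, -0.0]
force: [0.8, 0.5, -1.3]
width: 0.0169
t 21.45 tcp [ 0.6492 -0.2244  0.1196] w 0.0169 F [ 0.8  0.5 -1.3]
jaw 28.03 tilt z [-0.003  0.002 -1.   ] q6 -0.98
shift [ 0.2588  0.0123 -0.0046]
twist 0.1918 alt -0.8082
side barrel [ 0.4432 -0.2302] palm heading 76.0 L 0.049 g [ 0.4467 -0.2162] px [340. 320.] jaw -14.0
```

```bash
python3 plan.py .517 .0211 .12 -6.5
```

```text
t 21.5 tcp [ 0.6494 -0.2245  0.1199] w 0.0171 F [-0.7 -0.3 -1.3]
jaw 28.03 tilt z [-0.003  0.002 -1.   ] q6 -0.98
shift [ 0.2791 -0.0014  0.0007]
twist 0.1919 alt -0.8081
```

```bash
 python3 -m crank '[0.04,0,-0.01,0.03,0.08,0,-0.02,0.07,0.12,0,-0.02,0.11,0.16,0,-0.02,0.15,0.20,0,-0.02,0.192]'; python3 -m crank '[0,0,0,0,0,0,0,0]'; python3 plan.py .517 .0211 .12 -6.5
```

```text
time_s: 22.0
ee_pos: [0.5551, -0.0471, 0.1412]
tool_rot: [-0.001, 0.748, 0.664, -0.0]
force: [0.4, 0.5, -1.0]
width: 0.0173
time_s: 22.2
ee_pos: [0.556, -0.0477, 0.1417]
tool_rot: [-0.0, 0.745, 0.667, -0.0]
force: [-0.7, -1.1, -0.5]
width: 0.0172
t 22.2 tcp [ 0.556  -0.0477  0.1417] w 0.0172 F [-0.7 -1.1 -0.5]
jaw -6.35 tilt z [-0. -0. -1.] q6 -0.17
shift [ 0.0641 -0.0464  0.0217]
twist 0.0009 alt -0.9991
```

```bash
 python3 -m crank '[0.032,-0.023,0,0,0.064,-0.046,0.02,0,0.064,-0.046,0.05,0,0.064,-0.046,0.05,0,0.064,-0.046,0.05,0]'; python3 -m crank '[0,0,0,0,0,0,0,0,0,0,0,0]'; python3 plan.py .517 .0211 .034 -6.5;  python3 - <<'E'
from h import *
o=get_obs();s=snapshot("wrist"); cv2.imwrite("pics/w12.png",s["image"][:,:,::-1])
E
```

```text
time_s: 22.7
ee_pos: [0.5187, 0.0193, 0.0919]
tool_rot: [-0.0, 0.746, 0.666, -0.0]
force: [-0.4, -0.5, -0.8]
width: 0.0174
time_s: 23.0
ee_pos: [0.5188, 0.0197, 0.0929]
tool_rot: [0.001, 0.746, 0.665, 0.001]
force: [-0.0, -0.5, -0.4]
width: 0.0174
t 23.0 tcp [0.5188 0.0197 0.0929] w 0.0174 F [-0.  -0.5 -0.4]
jaw -6.57 tilt z [ 0.002 -0.    -1.   ] q6 -0.06
shift [ 0.0012 -0.0021  0.0589]
twist -0.0004 alt 0.9996
```

View pics/w12.png

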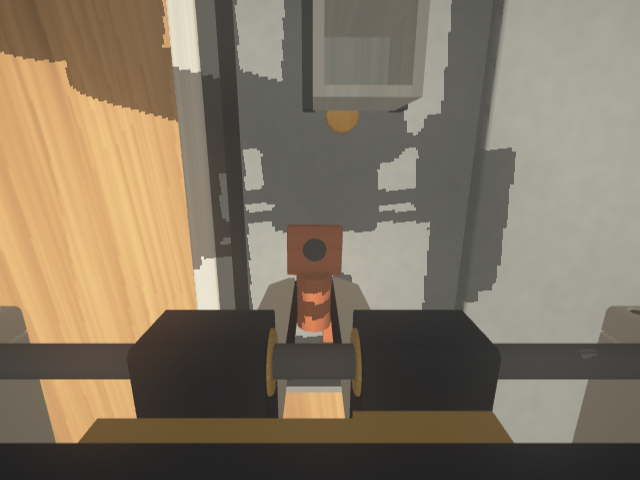

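```bash
python3 -m crank '[0,0,0.03,0,0,0,0.05,0,0,0,0.058,0,0,0,0.058,0,0,0,0.058,0]';python3 -m crank '[0,0,0,0,0,0,0,0,0,0,0,0,0,0,0,0,0,0,0,0]' -0.42;python3 -m crank '[0,0,-0.04,0,0,0,-0.08,0,0,0,-0.12,0,0,0,-0.16,0,0,0,-0.16,0]'; python3 plan.py .442 -.229 .19 -17;  python3 - <<'E'
from h import *
o=get_obs();s=snapshot("wrist"); cv2.imwrite("pics/w13.png",s["image"][:,:,::-1])
E
python3 lugs.py side scene
```

```text
time_s: 23.55
ee_pos: [0.5186, 0.0202, 0.0347]
tool_rot: [0.0, 0.746, 0.666, 0.0]
force: [-0.3, -1.3, -0.8]
width: 0.0171
time_s: 24.05
ee_pos: [0.518, 0.0203, 0.0342]
tool_rot: [0.0, 0.746, 0.666, 0.0]
force: [-0.4, 0.0, 0.0]
width: 0.0269
time_s: 24.55
ee_pos: [0.5213, 0.0199, 0.1999]
tool_rot: [0.004, 0.746, 0.666, 0.003]
force: [0.6, -0.4, 0.3]
width: 0.027
t 24.55 tcp [0.5213 0.0199 0.1999] w 0.027 F [ 0.6 -0.4  0.3]
jaw -6.52 tilt z [ 0.011 -0.002 -1.   ] q6 -0.06
shift [-0.2563 -0.0507  0.0095]
twist 0.0582 alt -0.9418
side barrel [0.5254 0.0336] palm heading 84.9 L 0.0501 g [0.5267 0.0483] px [325. 240.] jaw -5.1
side barrel [0.5463 0.0083] palm heading -100.5 L 0.0354 g [ 0.5441 -0.0032] px [338. 250.] jaw -10.5
side barrel [ 0.4432 -0.2301] palm heading 76.7 L 0.0494 g [ 0.4466 -0.2159] px [340. 320.] jaw -13.3
scene barrel [0.5242 0.0116] palm heading 101.2 L 0.0949 g [0.5215 0.0252] px [327. 278.] jaw 11.2
scene barrel [ 0.4436 -0.2265] palm heading 65.8 L 0.0484 g [ 0.4487 -0.2151] px [231. 333.] jaw -24.2
```

View pics/w13.png

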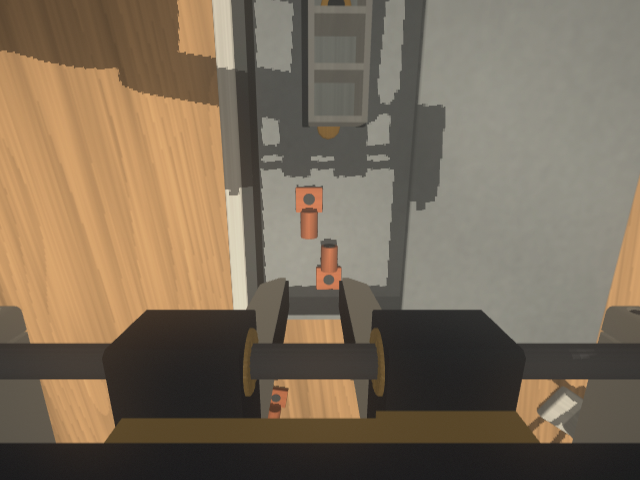

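Lugs C (309,210) and B (329,265) both lie in the drawer. Now lug A.

```bash
 python3 -m crank '[-0.045,-0.01,0,0.02,-0.09,-0.02,0,0.04,-0.135,-0.03,0,0.06,-0.18,-0.04,0,0.062,-0.22,-0.045,0,0.062]' 0; python3 -m crank '[-0.03,0,0,0,-0.03,0,0,0,-0.03,0,0,0,-0.03,0,0,0,-0.03,0,0,0]'; python3 plan.py .442 -.229 .085 -18;python3 lugs.py side
```

```text
time_s: 25.2
ee_pos: [0.446, -0.194, 0.1919]
tool_rot: [-0.002, 0.808, 0.59, -0.001]
force: [0.8, 0.3, -0.4]
width: 0.0463
time_s: 25.7
ee_pos: [0.4392, -0.2203, 0.1934]
tool_rot: [-0.001, 0.807, 0.591, -0.0]
force: [1.2, -0.4, -0.3]
width: 0.0464
t 25.7 tcp [ 0.4392 -0.2203  0.1934] w 0.0464 F [ 1.2 -0.4 -0.3]
jaw -17.59 tilt z [-0.001  0.001 -1.   ] q6 -0.39
shift [-0.0075  0.0055  0.1084]
twist 0.0023 alt -0.9977
side barrel [ 0.443 -0.23 ] palm heading 74.6 L 0.0493 g [ 0.4468 -0.2162] px [340. 320.] jaw -15.4
```

```bash
 python3 -m crank '[-0.007,0.005,0.03,0,-0.007,0.005,0.06,0,-0.007,0.005,0.09,0,-0.007,0.005,0.107,0,-0.007,0.005,0.107,0]'; python3 -m crank '[0,0,0,0,0,0,0,0,0,0,0,0]'; python3 plan.py .442 -.229 .004 -17; python3 - <<'E'
from h import *
o=get_obs();s=snapshot("wrist"); cv2.imwrite("pics/w14.png",s["image"][:,:,::-1])
c=cam(s,o); print(proj(c,[*o['ee_pos'][:2],.009]))
E
python3 lugs.py wrist side
```

```text
time_s: 26.25
ee_pos: [0.4404, -0.2277, 0.0847]
tool_rot: [-0.003, 0.807, 0.591, -0.001]
force: [-0.5, 0.7, 0.5]
width: 0.0462
time_s: 26.55
ee_pos: [0.4426, -0.2303, 0.0883]
tool_rot: [0.001, 0.807, 0.59, 0.0]
force: [0.7, -0.4, 0.1]
width: 0.0462
t 26.55 tcp [ 0.4426 -0.2303  0.0883] w 0.0462 F [ 0.7 -0.4  0.1]
jaw -17.66 tilt z [ 0.002 -0.002 -1.   ] q6 -0.4
shift [ 0.0012 -0.0012  0.0843]
twist -0.0037 alt 0.9963
[313.92444188 250.06203028]
wrist barrel [ 0.441  -0.2302] palm heading 73.6 L 0.0536 g [ 0.4452 -0.2161] px [312. 233.] jaw -16.4
side barrel [ 0.4433 -0.2293] palm heading 75.0 L 0.0508 g [ 0.4472 -0.2149] px [340. 320.] jaw -15.0
```

View pics/w14.png

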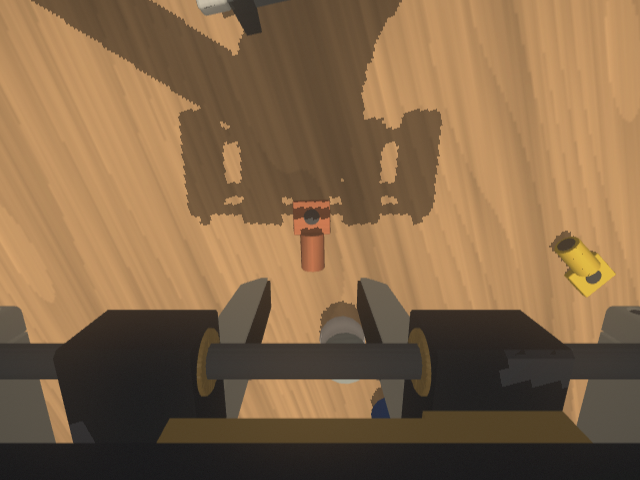

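```bash
python3 - <<'E'
from h import *
o=get_obs();c=cam(snapshot("side")); p=plane(c,310+237/5,270+370/5,.042);print(p,tool(p-o['ee_pos'],o))
c=cam(snapshot("scene")); p=plane(c,194,352,.042);print(p,tool(p-o['ee_pos'],o))
E
```

```text
[ 0.44255894 -0.31343973  0.042     ] [-0.07917471  0.02567655  0.04583245]
[ 0.4472265  -0.30801907  0.042     ] [-0.07259235  0.02847696  0.04583247]
```

Pot centre is about 75 mm away from the grasp, clear. Barrel A at (313,252), as projected.

```bash
python3 -m crank '[0,-0.001,0.03,0,0,-0.001,0.055,0,0,-0.001,0.07,0,0,-0.001,0.084,0,0,-0.001,0.084,0]'; python3 -m crank '[0,0,0,0,0,0,0,0]'; python3 -m crank '[0,0,0,0,0,0,0,0,0,0,0,0,0,0,0,0,0,0,0,0]' -1;  python3 -m crank '[0,0,0,0,0,0,0,0,0,0,0,0]'; python3 -m crank '[0,0,-0.03,0,0,0,-0.06,0,0,0,-0.10,0,0,0,-0.13,0,0,0,-0.13,0]';python3 -m crank '[0,0,0,0,0,0,0,0,0,0,0,0]'; python3 plan.py .5633 .0307 .13 -6.5; python3 lugs.py side
```

```text
time_s: 27.3
ee_pos: [0.4399, -0.229, 0.0016]
tool_rot: [-0.001, 0.807, 0.59, -0.0]
force: [-0.1, -0.3, 0.3]
width: 0.0466
time_s: 27.5
ee_pos: [0.4412, -0.2299, 0.0037]
tool_rot: [0.001, 0.807, 0.59, 0.0]
force: [-0.3, -0.2, 1.0]
width: 0.0462
time_s: 28.0
ee_pos: [0.4409, -0.2297, 0.0032]
tool_rot: [0.0, 0.807, 0.59, 0.0]
force: [-0.3, -0.4, 1.4]
width: 0.0174
time_s: 28.3
ee_pos: [0.4409, -0.2297, 0.0031]
tool_rot: [0.0, 0.807, 0.59, 0.0]
force: [0.2, 1.5, 2.3]
width: 0.0172
time_s: 28.8
ee_pos: [0.4429, -0.2313, 0.137]
tool_rot: [0.004, 0.807, 0.59, 0.001]
force: [0.1, -0.6, -0.9]
width: 0.0173
time_s: 29.1
ee_pos: [0.4398, -0.2288, 0.1313]
tool_rot: [-0.002, 0.807, 0.59, -0.0]
force: [0.9, 0.6, -0.8]
width: 0.0173
t 29.1 tcp [ 0.4398 -0.2288  0.1313] w 0.0173 F [ 0.9  0.6 -0.8]
jaw -17.69 tilt z [-0.003  0.002 -1.   ] q6 -0.4
shift [0.2847 0.0388 0.0016]
twist -0.0622 alt 0.9378
side barrel [ 0.5003 -0.1112] palm heading -118.7 L 0.0567 g [ 0.4945 -0.1218] px [341. 286.] jaw -28.7
```

```bash
 python3 -m crank '[0.045,0.006,0,-0.02,0.09,0.012,0,-0.04,0.135,0.018,0,-0.062,0.18,0.025,0,-0.062,0.225,0.031,0,-0.062]'; python3 -m crank '[0.05,0,0,0,0.05,0,0.0,0,0.05,0,0.03,0,0.05,0,0.03,0,0.05,0,0.03,0]'; python3 -m crank '[0,0,0,0,0,0,0,0,0,0,0,0]'; python3 plan.py .5633 .0307 .034 -6.5;python3 - <<'E'
from h import *
o=get_obs();s=snapshot("wrist"); cv2.imwrite("pics/w15.png",s["image"][:,:,::-1])
E
```

```text
time_s: 29.65
ee_pos: [0.5388, -0.0229, 0.132]
tool_rot: [-0.001, 0.746, 0.666, -0.0]
force: [1.6, -0.4, -0.7]
width: 0.017
time_s: 30.15
ee_pos: [0.5433, 0.0246, 0.1021]
tool_rot: [-0.001, 0.746, 0.665, -0.001]
force: [0.2, -0.4, -0.4]
width: 0.017
time_s: 30.45
ee_pos: [0.5448, 0.0245, 0.1038]
tool_rot: [0.001, 0.746, 0.665, 0.0]
force: [0.5, 0.6, -0.1]
width: 0.0174
t 30.45 tcp [0.5448 0.0245 0.1038] w 0.0174 F [ 0.5  0.6 -0.1]
jaw -6.57 tilt z [ 0.001 -0.    -1.   ] q6 -0.04
shift [0.0083 0.0175 0.0698]
twist -0.0004 alt 0.9996
```

View pics/w15.png

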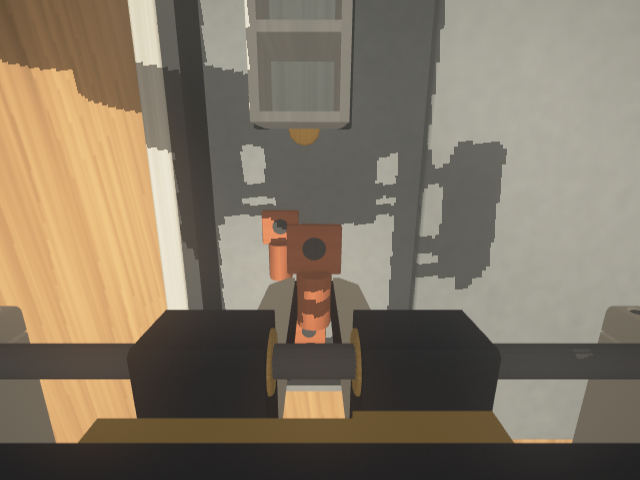

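```bash
python3 -m crank '[0.008,0.018,0,0,0.008,0.018,0.02,0,0.008,0.018,0.05,0,0.008,0.018,0.068,0,0.008,0.018,0.068,0]';python3 -m crank '[0,0,0,0,0,0,0,0]';python3 -m crank '[0,0,0,0,0,0,0,0,0,0,0,0,0,0,0,0,0,0,0,0]' -0.42;python3 -m crank '[0,0,-0.04,0,0,0,-0.08,0,0,0,-0.12,0,0,0,-0.16,0,0,0,-0.16,0]'; python3 plan.py .442 -.229 .19 -17;  python3 - <<'E'
from h import *
o=get_obs();s=snapshot("wrist"); cv2.imwrite("pics/w16.png",s["image"][:,:,::-1])
E
python3 lugs.py side scene
```

```text
time_s: 31.0
ee_pos: [0.561, 0.0311, 0.0327]
tool_rot: [-0.002, 0.746, 0.666, -0.002]
force: [-0.6, 0.6, -0.8]
width: 0.017
time_s: 31.2
ee_pos: [0.5643, 0.0308, 0.0364]
tool_rot: [0.001, 0.746, 0.666, 0.001]
force: [0.9, -0.7, -0.8]
width: 0.0173
time_s: 31.7
ee_pos: [0.5632, 0.031, 0.0351]
tool_rot: [0.0, 0.746, 0.666, 0.0]
force: [0.2, -0.1, 0.8]
width: 0.0269
time_s: 32.2
ee_pos: [0.5666, 0.0306, 0.2013]
tool_rot: [0.004, 0.746, 0.666, 0.004]
force: [-0.6, -0.2, -0.5]
width: 0.027
t 32.2 tcp [0.5666 0.0306 0.2013] w 0.027 F [-0.6 -0.2 -0.5]
jaw -6.51 tilt z [ 0.011 -0.002 -1.   ] q6 -0.03
shift [-0.2721 -0.0945  0.0103]
twist 0.0583 alt -0.9417
side barrel [0.5724 0.0462] palm heading 88.7 L 0.0473 g [0.5727 0.0598] px [338. 232.] jaw -1.3
side barrel [0.5258 0.0336] palm heading 85.7 L 0.0499 g [0.5269 0.0481] px [325. 240.] jaw -4.3
side barrel [0.5463 0.0083] palm heading -100.5 L 0.0354 g [ 0.5441 -0.0032] px [338. 250.] jaw -10.5
scene barrel [0.5242 0.0116] palm heading 101.2 L 0.0949 g [0.5215 0.0252] px [327. 278.] jaw 11.2
```

View pics/w16.png

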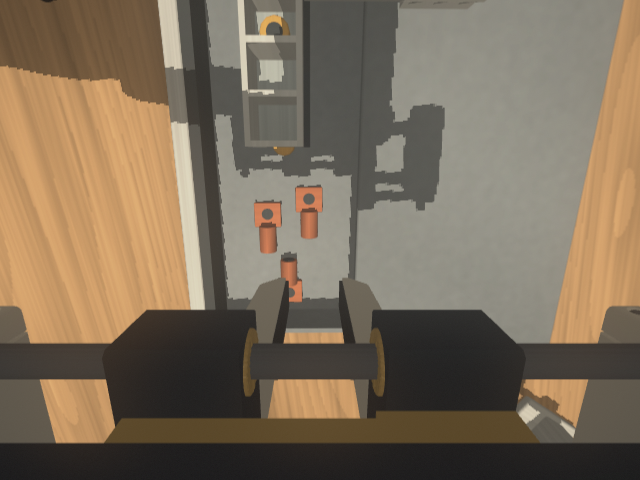

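```bash
python3 - <<'E'
from h import *
c=cam(snapshot("side"))
for u in(206,225,245): print(plane(c,u,210,.015).round(3))
E
python3 plan.py .385 .041 .2 -6.5
```

```text
[0.253 0.306 0.015]
[0.305 0.282 0.015]
[0.359 0.257 0.015]
t 32.4 tcp [0.5621 0.0311 0.1935] w 0.0268 F [ 0.1 -0.3  0.1]
jaw -6.53 tilt z [-0.003  0.    -1.   ] q6 -0.03
shift [-0.0103 -0.1771 -0.006 ]
twist -0.0001 alt 0.9999
```

```bash
python3 -m crank '[-0.01,-0.045,0,0,-0.01,-0.09,0,0,-0.01,-0.135,0,0,-0.01,-0.177,0,0,-0.01,-0.177,0,0]' -1; python3 -m crank '[0,0,0.04,0,0,0,0.08,0,0,0,0.12,0,0,0,0.15,0,0,0,0.163,0]'; python3 -m crank '[0,0,0,0,0,0,0,0,0,0,0,0]'; python3 plan.py .4 .04 .03 -6.5; python3 - <<'E'
from h import *
s=snapshot("side"); cv2.imwrite("pics/side17.png",cv2.resize(s["image"][100:300,180:430,::-1],None,fx=3,fy=3))
E
```

```text
time_s: 32.9
ee_pos: [0.3796, 0.0425, 0.1926]
tool_rot: [-0.003, 0.746, 0.666, -0.002]
force: [-0.4, 0.3, -0.6]
width: 0.0003
time_s: 33.4
ee_pos: [0.3835, 0.0415, 0.0284]
tool_rot: [-0.003, 0.746, 0.666, -0.002]
force: [-0.1, 0.2, -0.2]
width: 0.0006
time_s: 33.7
ee_pos: [0.3869, 0.041, 0.0324]
tool_rot: [0.0, 0.746, 0.666, 0.0]
force: [0.2, 0.5, 0.3]
width: 0.0005
t 33.7 tcp [0.3869 0.041  0.0324] w 0.0005 F [0.2 0.5 0.3]
jaw -6.53 tilt z [ 0.001 -0.    -1.   ] q6 -0.07
shift [0.0005 0.0131 0.0025]
twist -0.0001 alt 0.9999
```

View pics/side17.png

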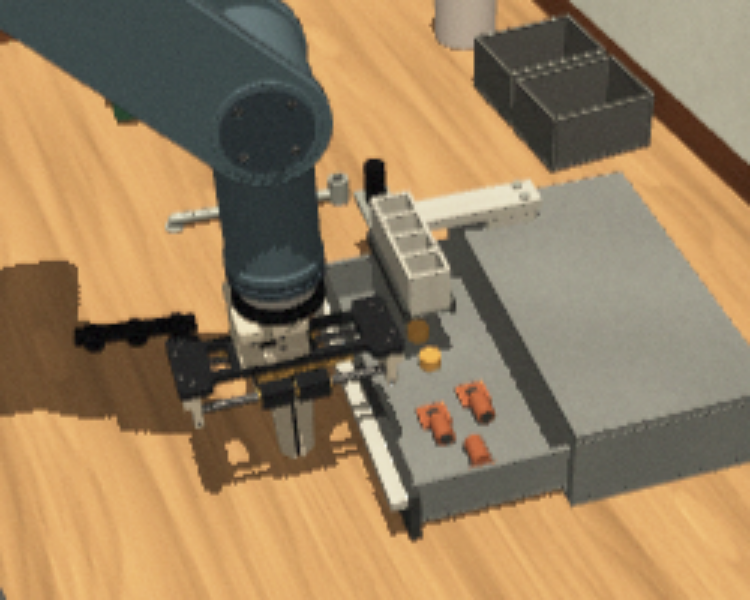

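```bash
python3 -m crank '[0,0.015,0,0,0,0.028,0,0,0,0.038,0,0,0,0.045,0,0,0,0.052,0,0]'; python3 -m crank '[0,0.012,0,0,0,0.025,0,0,0,0.038,0,0,0,0.051,0,0,0,0.064,0,0]';python3 -m crank '[0,0.010,0,0,0,0.02,0,0,0,0.03,0,0,0,0.036,0,0,0,0.036,0,0]'; python3 plan.py .561 .0155 .03 -6.5;  python3 - <<'E'
from h import *
s=snapshot("side"); cv2.imwrite("pics/side18.png",cv2.resize(s["image"][100:300,180:430,::-1],None,fx=3,fy=3))
E
```

```text
time_s: 34.25
ee_pos: [0.4373, 0.0353, 0.0319]
tool_rot: [-0.001, 0.746, 0.666, -0.001]
force: [-2.9, 0.2, 3.2]
width: 0.0004
time_s: 34.75
ee_pos: [0.502, 0.0279, 0.0317]
tool_rot: [-0.0, 0.746, 0.666, -0.0]
force: [-4.4, -0.0, 1.3]
width: 0.0004
time_s: 35.25
ee_pos: [0.539, 0.0236, 0.0322]
tool_rot: [0.001, 0.746, 0.666, 0.001]
force: [-0.6, -0.8, 0.4]
width: 0.0001
t 35.25 tcp [0.539  0.0236 0.0322] w 0.0001 F [-0.6 -0.8  0.4]
jaw -6.54 tilt z [ 0.002 -0.    -1.   ] q6 -0.05
shift [-0.0055  0.0228  0.0022]
twist -0.0002 alt 0.9998
```

View pics/side18.png

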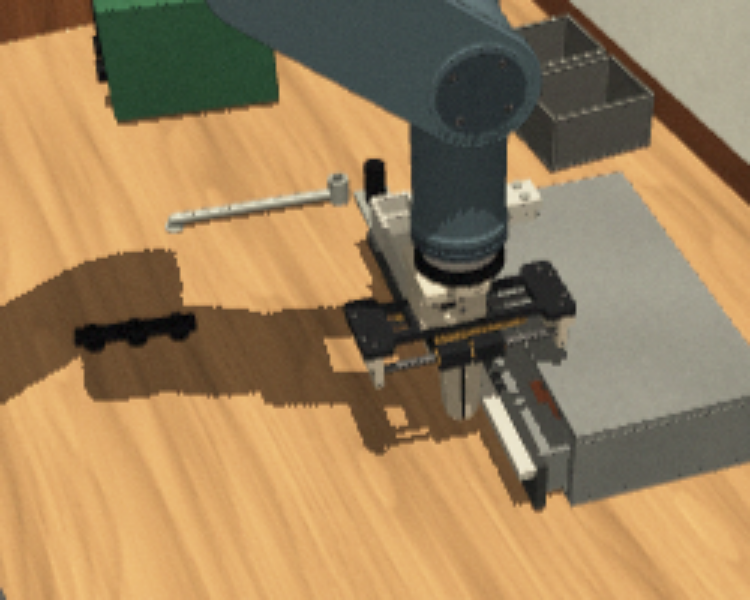

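```bash
python3 -m crank '[0,0.005,0,0,0,0.010,0,0,0,0.015,0,0,0,0.018,0,0,0,0.020,0,0]'; python3 -m crank '[0,0.003,0,0,0,0.005,0,0,0,0.007,0,0,0,0.007,0,0]'; python3 plan.py
```

```text
time_s: 35.8
ee_pos: [0.5574, 0.0216, 0.032]
tool_rot: [0.0, 0.746, 0.666, 0.0]
force: [-3.2, 0.8, 1.4]
width: 0.0002
time_s: 36.2
ee_pos: [0.5621, 0.0211, 0.0319]
tool_rot: [-0.001, 0.746, 0.666, -0.001]
force: [-8.2, 0.9, 6.7]
width: 0.0004
t 36.2 tcp [0.5621 0.0211 0.0319] w 0.0004 F [-8.2  0.9  6.7]
jaw -6.51 tilt z [-0.004  0.    -1.   ] q6 -0.05
```

```bash
python3 -m crank '[0,0.002,0,0,0,0.003,0,0,0,0.003,0,0]';  python3 -m crank '[0,0.001,0,0,0,0.001,0,0,0,0.001,0,0]'; python3 - <<'E'
from h import *
for n in("side","scene"):
    s=snapshot(n); im=s["image"][:,:,::-1]; im=im[150:300,260:460] if n=="side" else im[170:320,260:460]
    cv2.imwrite(f"pics/{n}19.png",cv2.resize(im,None,fx=4,fy=4))
E
```

```text
time_s: 36.5
ee_pos: [0.5621, 0.0211, 0.032]
tool_rot: [-0.003, 0.746, 0.666, -0.003]
force: [-17.4, 1.5, 15.0]
width: 0.0003
time_s: 36.8
ee_pos: [0.5621, 0.0211, 0.032]
tool_rot: [-0.004, 0.746, 0.666, -0.004]
force: [-19.9, -0.4, 17.9]
width: 0.0004
```

View pics/side19.png

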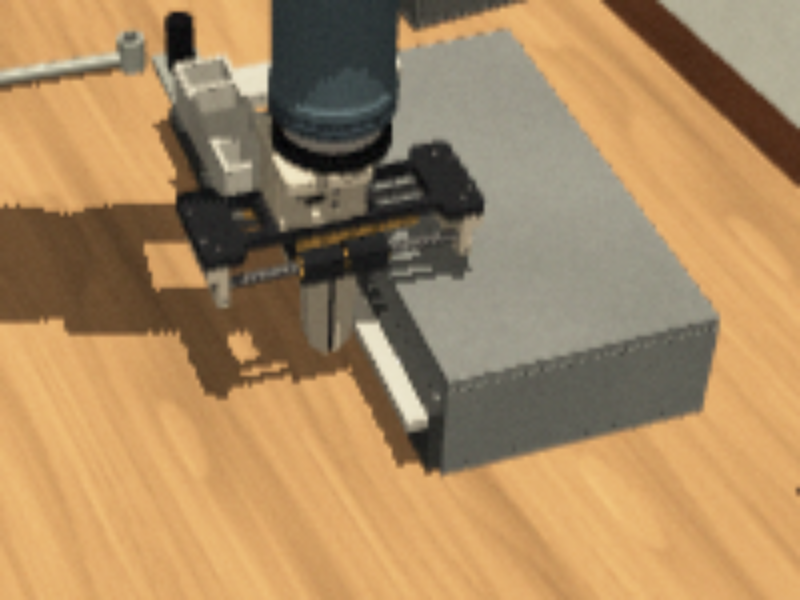

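The drawer is against its stop: 20 N and no further motion. Back off and check.

```bash
python3 -m crank '[0,-0.02,0,0,0,-0.05,0,0,0,-0.09,0,0,0,-0.13,0,0,0,-0.15,0,0]'; python3 -m crank '[0,0,-0.05,0,0,0,-0.1,0,0,0,-0.15,0,0,0,-0.18,0,0,0,-0.2,0]'; python3 -m crank '[0.0,-0.03,-0.05,0,0,-0.03,-0.1,0,0,-0.03,-0.1,0,0,-0.03,-0.1,0,0,-0.03,-0.1,0]'; python3 plan.py; python3 - <<'E'
from h import *
for n in("side","scene"):
    s=snapshot(n); im=s["image"][:,:,::-1]; cv2.imwrite(f"pics/{n}20f.png",im); im=im[130:290,240:440] if n=="side" else im[170:330,280:480]
    cv2.imwrite(f"pics/{n}20.png",cv2.resize(im,None,fx=4,fy=3.7))
s=snapshot("wrist");cv2.imwrite("pics/w20.png",s["image"][:,:,::-1])
E
```

```text
time_s: 37.4
ee_pos: [0.416, 0.0379, 0.0317]
tool_rot: [-0.001, 0.746, 0.666, -0.0]
force: [-0.0, 0.9, -0.5]
width: 0.0004
time_s: 37.9
ee_pos: [0.4209, 0.037, 0.2355]
tool_rot: [0.003, 0.746, 0.666, 0.002]
force: [-0.5, -0.1, 0.2]
width: 0.0002
time_s: 38.4
ee_pos: [0.3891, 0.0408, 0.3309]
tool_rot: [-0.0, 0.746, 0.666, -0.0]
force: [0.1, -0.9, -0.8]
width: 0.0003
t 38.4 tcp [0.3891 0.0408 0.3309] w 0.0003 F [ 0.1 -0.9 -0.8]
jaw -6.53 tilt z [-0.001  0.    -1.   ] q6 -0.07
```

View pics/side20.png

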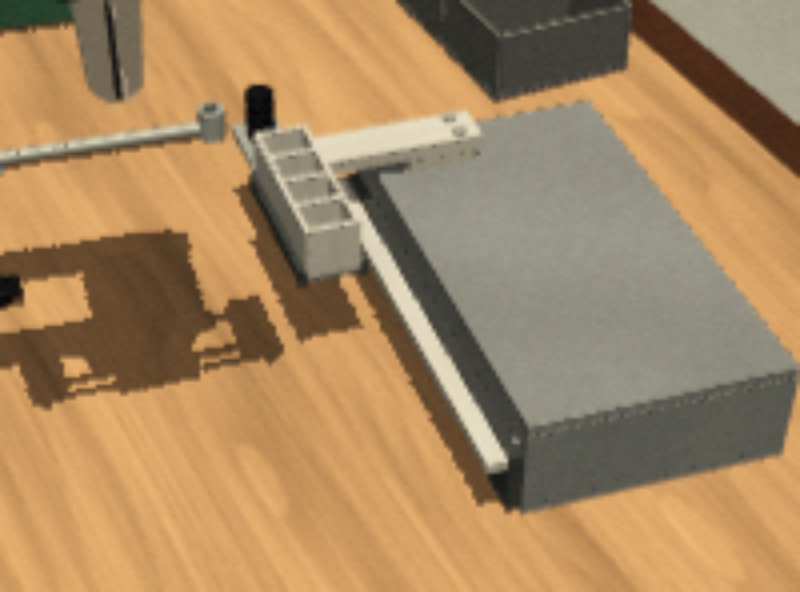

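View pics/scene20f.png

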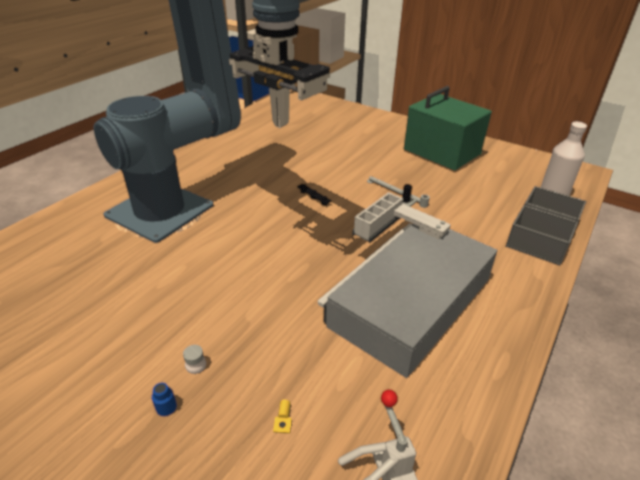

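View pics/scene20.png

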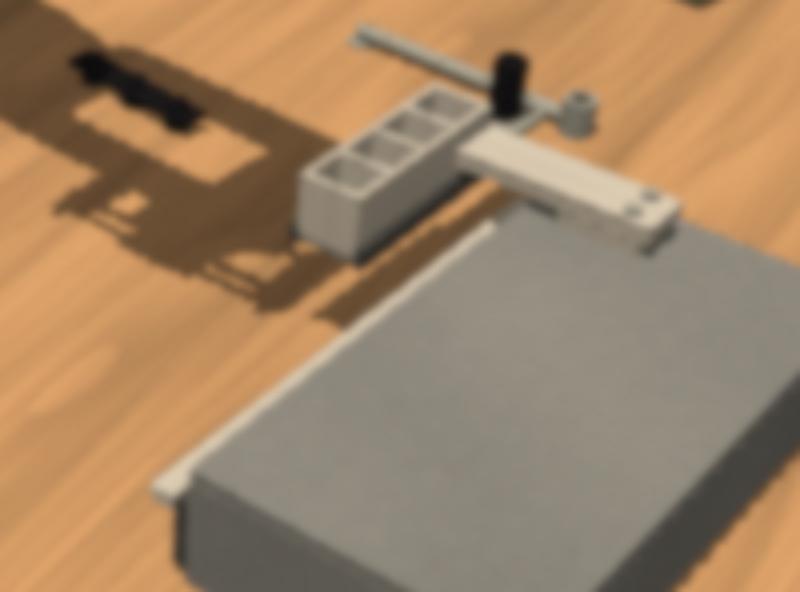

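View pics/side20f.png

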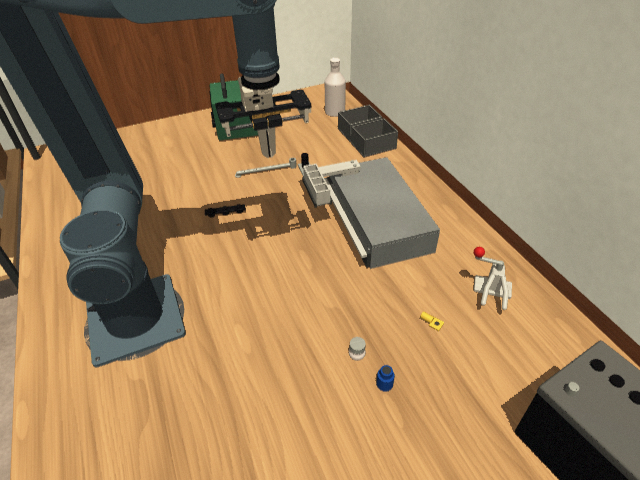

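The drawer is home, and the knob is at the same pixel as at the start (scene column about 407). The bench is clear of copper and the bystanders are unmoved.

```bash
python3 -c "
from workcell import *
print(sign_off())"
```

```text
the job is handed in; nothing more can be done
None
```

The job is finished and handed in at about 38 s; the sign-off gives no verdict, so I don't have a pass or fail to report.

- **Gate:** I gripped the knob and pulled it about 62 mm. The two bushings farthest from the knob dropped into the drawer. I then pushed the gate back to its stop at about 16 N, with the tool within 0.3 mm of where it started. The last pictures show the knob at its starting pixel.
- **Lugs:** Three copper lugs were on the bench. I placed all three in the drawer and confirmed each there with the wrist camera. The side view showed all three together with both bushings just before the drawer was closed. The yellow look-alike was left alone.
- **Drawer:** I pushed it until it stopped moving at about 20 N, then backed the arm off so it touches nothing.
- **Last checks:** The final scene and side pictures show no copper left on the bench, the drawer closed, and the vent strip, wrench, grease pot and post cleaner where they began.
- **Not fully confirmed:** A wrist picture after the gate was shut showed one bushing still in the hopper. I did not get a clear look at the other.

None of the checks failed or disagreed.

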